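Put the lapped valve shims under the dust cover with the palette knife

ROBOT

A 6-joint arm with a two-finger parallel gripper is mounted at the origin on a cart in front of the work surface, level with it; the furniture and walls round the work are solid. World frame = base frame: x ahead of the robot, y to its left, z up, the work surface at z = 0. Lengths are in m, angles in rad, forces in N, time in s.
With the tool pointing down it reaches from about 0.375 to 0.975 m from the base axis. Payload 3.8 kg.
Tool frame: the origin (TCP) lies at the very end of the fingers, on their centre line; the grasp point (between the pads) lies 19 mm behind it; z points along the fingers, y is the line along which they close (so a half turn about z gives the same grasp; the last joint's range is limited). The gripper opens to 85 mm and grips with 20 to 120 N. Pads are 22 mm wide; open, the fingers measure 114 mm over their backs; the gripper's body (76 mm by 85 mm) begins 54 mm behind the grasp point. The pads swing forward as they close: fully open they stand 13 mm farther back than shut.
Start: joints at [1.099, 0.264, 1.604, -0, 1.274, -0.037], TCP at [0.284, 0.612, 0.231] pointing down, gripper open.
Joint ranges: [-2.63, 2.63], [-0.94, 2.18], [0.31, 2.57], [-1.31, 4.45], [0, 2.66], [-2.55, 2.55]. Speed limits (rad/s): [2.57, 2.57, 3.14, 3.14, 3.14, 3.14].

INTERFACE

Orientations are given as a rotation vector (axis times angle).
In Python, from workcell import read_state, read_camera, calibration, finish_job gives the robot as it stands.
- The arm moves only by the tool step_arm, never from a script. Its argument "commands" is a list of rows, each an object of numbers: "fingers": the gripper's target within -1 to 1 (shut at 1, half-way at 0, fully open at -1); "dx", "dy", "dz": the shift along the tool's x, y, z in m; "roll": the turn about the tool's z in degrees. In form: [{"fingers": .., "dx": .., "dy": .., "dz": .., "roll": ..}, ...]. A call has 1 to 8 rows; each row is the pose to reach, as a shift and turn from the pose commanded when the call began, along the tool's axes at that moment; what a row does not reach only later rows make up. A row lasts 1/8 s, in which the tool goes at most 62.5 mm and 10.7 degrees, less where a joint would pass 70% of its speed; a pose out of reach is approached as far as the arm can. A call with a gripper value outside its range is refused whole. The fingers move at their own pace and stop on an object; "squeeze" is the grip in N (left out, the last holds). Time passes only in rows, so rows that repeat a pose let the fingers close. It gives the time, the measured TCP pose, the force, the opening and the grip force at its end, in the units of the state.
- read_state(): the state, without advancing time (a new reading comes with each control period).
- read_camera(name): name is "side" or "top" or "wrist"; returns (picture, depth): 400x640x3 uint8, blue, green, red; 400x640 float32, m along the optical axis (not along the pixel's ray), 0 where there is no reading.
- calibration(name): a dict with "intrinsics" (3x3 intrinsics, pixels), "world_to_cam" (4x4, takes a point from world to camera coordinates). Camera axes: x right, y up, looking along -z (the intrinsics and any distortion apply to the point x, -y, -z); pixel columns grow to the right and rows downward; lengths in m; the calibration is good to about 2 mm. A picture is of the moment at which its call begins: read the wrist's pose just before it. calibration takes no time and is no camera call; for the wrist camera it gives the pose at the moment of the call.
- finish_job(): hands the job in; it is judged then, once.
The state is a dict: "time": time; "q": joint angles; "joint_vel": joint speeds; "joint_torque": joint torques, N m; "tool_pos": TCP position; "tcp_rot": TCP orientation; "wrist_force": force on the tool from outside, world axes, zero at the start; "torque": the same for the moment, N m; "width": opening from 0.0 (shut) to 1.0 (fully open); "grip_force": force on a finger pad.
Only numpy, scipy, OpenCV 4.12 (cv2) and the standard library are available. Lean on these libraries where they do the work, as an engineer would, in place of code of your own. Each camera call takes 0.05 s, during which the arm holds its last target. There are 200 camera calls.

TASK

The lapped valve shims have drained on the wire rack and are to go back under the dust cover of the shim case: take the palette knife, prise the clear cover up with its blade at the notch in the front and swing the cover fully open. Then slip the blade under each shim on the rack in turn, carry it across lying level on the blade, and set it down flat in a pocket of the case, one to a pocket; your fingers must not touch a shim over the case, though one that drops on the bench may be put back on the rack by hand. When every shim is in, shut the cover fully and lay the knife flat on the bench, clear of case and rack; leave the other things where they are.

Things in the scene. Friction and masses are not known exactly. Their poses are not given: they have to be found in the camera images.
- knife_grip (a point): palette knife, 181 mm long, about 0.11 kg, lying level on the flat underside of its wooden handle. The handle is a slab 92 mm long, 20 mm wide, 22 mm high; this point is at mid-height and mid-width of the handle, 26 mm behind its blade end, near the balance point: the place to grip, across the 20 mm. x points along the knife to the blade tip, z up
- knife_tip (a point): end of the knife's flat steel blade, at mid-thickness and mid-width: 115 mm ahead of knife_grip and 5 mm lower. The blade is 12 mm wide, 2.5 mm thick and stands 84 mm out of the handle; square end; x points out of the tip
- case: shim case, fixed to the bench: dark steel bed 104 mm deep (x) by 186 mm wide (y), its top 30 mm above the bench; origin under its middle on the bench, x points to the back (hinge side), the front faces the robot. Four open aluminium pockets stand on the bed, 40 mm apart along y, under a hinged clear plastic dust cover
- pocket0 (a point): centre of the leftmost pocket (seen from the front), at the height where a shim's underside rests, 48 mm above the bench; axes as the case. A shim rests on two seats, left and right of a slot 20 mm wide along x that is open to the front and back and 18 mm deep, so the blade can pass under the shim. The seats are 46 mm long; edges 3 mm high round the seats leave a shim about 3 mm of play to each side and 4 mm fore and aft
- pocket1 (a point): the same for the second pocket from the left
- pocket2 (a point): the same for the third pocket
- pocket3 (a point): the same for the rightmost pocket
- cover (a joint): angle of the dust cover, rad: 0 shut, grows as its front rises, 1.1 at its stop (fully open). The hinge is stiff: the cover stays where it is left. About 1.5 N up at the front edge moves it
- cover_hinge (a point): middle of the cover's hinge line, which runs along the case's y, 44 mm behind the case's middle and 34 mm above the bench; axes as the case
- cover_notch (a point): upper edge of the pry notch in the middle of the cover's front wall (moves with the cover), at mid-thickness of the wall, 89 mm in front of the hinge line and 7 mm above it when shut. The notch is 26 mm wide and 10.5 mm high, open at the bottom; the bed is 11 mm below this point when shut, and behind the wall the bed is free for 20 mm, up to the pockets. The cover is a box open below: 178 mm wide, walls 3 mm thick and about 31 mm high, top 65 mm above the bench when shut
- rack: draining rack of steel wire, fixed to the bench: four lanes 40 mm apart along y; 52 mm deep (x) by 164 mm wide, 88 mm high, feet 71 by 171 mm apart; origin under its middle on the bench; the knife enters along x, from the -x side
- lane0 (a point): middle of the leftmost lane (seen from the -x side), 80 mm above the bench: the height of the two wires a shim rests on; axes as the rack. The wires, 5 mm thick, run along x 12 mm left and right of here (19 mm free between), with end posts 26 mm fore and aft, 8 mm higher. Under a shim the blade has free way from 57 to 80 mm above the bench. Wires between lanes (to 86 mm) keep a shim in its lane
- lane1 (a point): the same for the second lane from the left
- lane2 (a point): the same for the third lane
- lane3 (a point): the same for the rightmost lane
- shim0_mid (a point): a lapped steel valve shim: a plain disc 32 mm across and 4 mm thick, 26 g; the point is its centre. It may be absent. Starts on a lane of the rack, up to 8 mm fore or aft of the lane's middle
- shim1_mid (a point): another shim, the same
- shim2_mid (a point): another shim, the same
- shim3_mid (a point): another shim, the same
- paste_tin: bystander: round tin with a grey lid, 57 mm across, 37 mm high; origin under its middle
- tappet_0: bystander: bucket tappet, 31 mm across, 25 mm high; origin under its middle
- tappet_1: bystander: another bucket tappet
- feeler: bystander: folded feeler gauge, 16 by 95 by 12 mm, lying on the bench; origin under its middle

How it is judged:
On the way, in this order (a step that is already met when the one before it is completed fails the run):
1. the cover is prised up by the knife blade (value of joint cover above 0.12 rad and contact force between knife and cover above 0.1 N).
2. the cover stands open (value of joint cover above 0.9 rad), for 0.2 s.
3. a shim rides level on the blade, lifted clear of the rack (((contact force between knife and shim0 above 0.05 N and height (world z) of shim0_mid above 0.089 m and angle between shim0_mid's own z axis and vertical below 0.3 rad) or (contact force between knife and shim1 above 0.05 N and height (world z) of shim1_mid above 0.089 m and angle between shim1_mid's own z axis and vertical below 0.3 rad) or (contact force between knife and shim2 above 0.05 N and height (world z) of shim2_mid above 0.089 m and angle between shim2_mid's own z axis and vertical below 0.3 rad) or (contact force between knife and shim3 above 0.05 N and height (world z) of shim3_mid above 0.089 m and angle between shim3_mid's own z axis and vertical below 0.3 rad))), for 0.2 s.
4. every shim lies in a pocket of its own while the cover is still open (((horizontal distance between shim0_mid and pocket0 below 0.008 m and z of shim0_mid in the frame of pocket0 between 0 and 0.0035 m) or (horizontal distance between shim0_mid and pocket1 below 0.008 m and z of shim0_mid in the frame of pocket1 between 0 and 0.0035 m) or (horizontal distance between shim0_mid and pocket2 below 0.008 m and z of shim0_mid in the frame of pocket2 between 0 and 0.0035 m) or (horizontal distance between shim0_mid and pocket3 below 0.008 m and z of shim0_mid in the frame of pocket3 between 0 and 0.0035 m)) and ((horizontal distance between shim1_mid and pocket0 below 0.008 m and z of shim1_mid in the frame of pocket0 between 0 and 0.0035 m) or (horizontal distance between shim1_mid and pocket1 below 0.008 m and z of shim1_mid in the frame of pocket1 between 0 and 0.0035 m) or (horizontal distance between shim1_mid and pocket2 below 0.008 m and z of shim1_mid in the frame of pocket2 between 0 and 0.0035 m) or (horizontal distance between shim1_mid and pocket3 below 0.008 m and z of shim1_mid in the frame of pocket3 between 0 and 0.0035 m)) and ((horizontal distance between shim2_mid and pocket0 below 0.008 m and z of shim2_mid in the frame of pocket0 between 0 and 0.0035 m) or (horizontal distance between shim2_mid and pocket1 below 0.008 m and z of shim2_mid in the frame of pocket1 between 0 and 0.0035 m) or (horizontal distance between shim2_mid and pocket2 below 0.008 m and z of shim2_mid in the frame of pocket2 between 0 and 0.0035 m) or (horizontal distance between shim2_mid and pocket3 below 0.008 m and z of shim2_mid in the frame of pocket3 between 0 and 0.0035 m)) and ((horizontal distance between shim3_mid and pocket0 below 0.008 m and z of shim3_mid in the frame of pocket0 between 0 and 0.0035 m) or (horizontal distance between shim3_mid and pocket1 below 0.008 m and z of shim3_mid in the frame of pocket1 between 0 and 0.0035 m) or (horizontal distance between shim3_mid and pocket2 below 0.008 m and z of shim3_mid in the frame of pocket2 between 0 and 0.0035 m) or (horizontal distance between shim3_mid and pocket3 below 0.008 m and z of shim3_mid in the frame of pocket3 between 0 and 0.0035 m)) and horizontal distance between each of shim1_mid, shim2_mid, shim3_mid and shim0_mid above 0.03 m and horizontal distance between each of shim2_mid, shim3_mid and shim1_mid above 0.03 m and horizontal distance between shim3_mid and shim2_mid above 0.03 m and value of joint cover above 0.7 rad), for 0.2 s.
At the end, for the whole second after the job is handed in: every shim lies flat in a pocket of its own (centre within 8 mm of the pocket's centre), the cover is shut (within 0.05 rad), the knife lies flat on the bench touching neither case nor rack, and the other things have moved less than 30 mm (((horizontal distance between shim0_mid and pocket0 below 0.008 m and z of shim0_mid in the frame of pocket0 between 0 and 0.0035 m) or (horizontal distance between shim0_mid and pocket1 below 0.008 m and z of shim0_mid in the frame of pocket1 between 0 and 0.0035 m) or (horizontal distance between shim0_mid and pocket2 below 0.008 m and z of shim0_mid in the frame of pocket2 between 0 and 0.0035 m) or (horizontal distance between shim0_mid and pocket3 below 0.008 m and z of shim0_mid in the frame of pocket3 between 0 and 0.0035 m)) and ((horizontal distance between shim1_mid and pocket0 below 0.008 m and z of shim1_mid in the frame of pocket0 between 0 and 0.0035 m) or (horizontal distance between shim1_mid and pocket1 below 0.008 m and z of shim1_mid in the frame of pocket1 between 0 and 0.0035 m) or (horizontal distance between shim1_mid and pocket2 below 0.008 m and z of shim1_mid in the frame of pocket2 between 0 and 0.0035 m) or (horizontal distance between shim1_mid and pocket3 below 0.008 m and z of shim1_mid in the frame of pocket3 between 0 and 0.0035 m)) and ((horizontal distance between shim2_mid and pocket0 below 0.008 m and z of shim2_mid in the frame of pocket0 between 0 and 0.0035 m) or (horizontal distance between shim2_mid and pocket1 below 0.008 m and z of shim2_mid in the frame of pocket1 between 0 and 0.0035 m) or (horizontal distance between shim2_mid and pocket2 below 0.008 m and z of shim2_mid in the frame of pocket2 between 0 and 0.0035 m) or (horizontal distance between shim2_mid and pocket3 below 0.008 m and z of shim2_mid in the frame of pocket3 between 0 and 0.0035 m)) and ((horizontal distance between shim3_mid and pocket0 below 0.008 m and z of shim3_mid in the frame of pocket0 between 0 and 0.0035 m) or (horizontal distance between shim3_mid and pocket1 below 0.008 m and z of shim3_mid in the frame of pocket1 between 0 and 0.0035 m) or (horizontal distance between shim3_mid and pocket2 below 0.008 m and z of shim3_mid in the frame of pocket2 between 0 and 0.0035 m) or (horizontal distance between shim3_mid and pocket3 below 0.008 m and z of shim3_mid in the frame of pocket3 between 0 and 0.0035 m)) and horizontal distance between each of shim1_mid, shim2_mid, shim3_mid and shim0_mid above 0.03 m and horizontal distance between each of shim2_mid, shim3_mid and shim1_mid above 0.03 m and horizontal distance between shim3_mid and shim2_mid above 0.03 m and value of joint cover below 0.05 rad and height (world z) of knife_grip below 0.02 m and angle between knife_grip's own z axis and vertical below 0.15 rad and contact force between knife and case below 0.05 N and contact force between knife and rack below 0.05 N and distance of each of paste_tin, tappet_0, tappet_1, feeler from where it was at the start of the episode below 0.03 m).
It fails at once if the fingers touch a shim over the case ((contact force between the fingers and shim0 above 0.3 N and x of shim0_mid in the frame of case between -0.06 and 0.06 m and y of shim0_mid in the frame of case between -0.1 and 0.1 m) or (contact force between the fingers and shim1 above 0.3 N and x of shim1_mid in the frame of case between -0.06 and 0.06 m and y of shim1_mid in the frame of case between -0.1 and 0.1 m) or (contact force between the fingers and shim2 above 0.3 N and x of shim2_mid in the frame of case between -0.06 and 0.06 m and y of shim2_mid in the frame of case between -0.1 and 0.1 m) or (contact force between the fingers and shim3 above 0.3 N and x of shim3_mid in the frame of case between -0.06 and 0.06 m and y of shim3_mid in the frame of case between -0.1 and 0.1 m)).
Of shim0, shim1, shim2, shim3 only 3 to 4 are there at a start; the rules pass over those that are not, and their reading is None.
At some moment in a run one of knife, shim0, shim1, shim2, shim3 may be knocked a few centimetres aside while the robot is not near it.
Once in a run the grip may slacken for a moment while it holds something.
It also fails if it takes over 210 s, if anything falls off the work surface, if the arm or the gripper's body presses on something with over 40 N, if the wrist force passes 120 N, or if a joint passes its speed limit or range.

## Working session

There is one attempt and no reset: what is moved stays moved. The work goes in short steps, Python scripts to look and compute and a tool call to move; the robot and the scene stay as the last step left them, time stands still between calls to the robot, and variables do not carry over. Pictures are saved under pics/ and viewed, at most 14 in all, crops included, and the job is handed in when it is done.

Besides the shell and the picture viewer there is one more tool, called after "Request:" as a command line: name --argument value ..., lists and objects as JSON in quotes. step_arm: Moves the arm, as the interface text tells. Its arguments: {"type":"object","properties":{"commands":{"type":"array","items":{"type":"object","properties":{"fingers":{"type":"number"},"dx":{"type":"number"},"dy":{"type":"number"},"dz":{"type":"number"},"roll":{"type":"number"}}}},"squeeze":{"type":"number"}},"required":["commands"]}

```bash
ls; mkdir -p pics
cat > h.py <<'E'
import numpy as np, cv2, pickle
from scipy.spatial.transform import Rotation as R
from workcell import read_state, read_camera, calibration, finish_job
def snap(n,tag):
    c=calibration(n); p,d=read_camera(n); cv2.imwrite(f'pics/{tag}.png',p)
    pickle.dump((c,p,d),open(f'{tag}.pkl','wb')); return c,p,d
def load(tag): return pickle.load(open(f'{tag}.pkl','rb'))
def cloud(c,d):
    K=np.array(c['intrinsics']);T=np.linalg.inv(np.array(c['world_to_cam']))
    v,u=np.mgrid[:d.shape[0],:d.shape[1]]
    P=np.stack([(u-K[0,2])/K[0,0]*d,-(v-K[1,2])/K[1,1]*d,-d],-1)
    W=P@T[:3,:3].T+T[:3,3]; W[d==0]=np.nan; return W
def ray(c,u,v,z):
    K=np.array(c['intrinsics']);T=np.linalg.inv(np.array(c['world_to_cam']))
    r=T[:3,:3]@np.array([(u-K[0,2])/K[0,0],-(v-K[1,2])/K[1,1],-1]);o=T[:3,3]
    return o+r*(z-o[2])/r[2]
def proj(c,p):
    K=np.array(c['intrinsics']);q=np.array(c['world_to_cam'])@np.append(p,1)
    return K[0,0]*q[0]/-q[2]+K[0,2],K[1,1]*q[1]/q[2]+K[1,2]
E
python3 - <<'E'
from h import *
s=read_state();print(s)
for n in('top','side'):
    c,p,d=snap(n,n+'0');print(n,{k:np.round(v,3).tolist() for k,v in c.items()})
E
```

```text
pics
{'time': 0.0, 'q': array([ 1.09913879e+00,  2.64779252e-01,  1.60537648e+00, -1.40433095e-06,
        1.27372687e+00, -3.69210018e-02]), 'joint_vel': array([ 2.19324913e-03,  4.64913879e-04,  1.23228244e-04,  7.39178578e-05,
        5.45285157e-05, -4.83490977e-04]), 'joint_torque': array([ 1.21938028e-04, -5.15097535e+01, -3.67318797e+01, -1.39286576e-04,
        1.25929451e-02,  1.38718255e-05]), 'tool_pos': array([0.28396827, 0.61154372, 0.22994312]), 'tcp_rot': array([-0.67739266, -3.06710295,  0.00348127]), 'wrist_force': array([0.1010888 , 0.56326583, 0.52128945]), 'torque': array([-0.0227637 ,  0.07692433, -0.01302283]), 'grip_force': 0.0, 'width': 1.0005192880222777}
top {'intrinsics': [[502.876, 0.0, 324.765], [0.0, 502.876, 200.236], [0.0, 0.0, 1.0]], 'world_to_cam': [[0.014, -1.0, 0.011, -0.179], [0.995, 0.015, 0.102, -0.558], [-0.102, 0.009, 0.995, -1.061], [0.0, 0.0, 0.0, 1.0]]}
side {'intrinsics': [[504.286, 0.0, 318.854], [0.0, 504.286, 202.675], [0.0, 0.0, 1.0]], 'world_to_cam': [[-0.971, -0.237, 0.022, 0.472], [0.161, -0.585, 0.795, -0.275], [-0.176, 0.776, 0.606, -0.939], [0.0, 0.0, 0.0, 1.0]]}
```

View pics/top0.png

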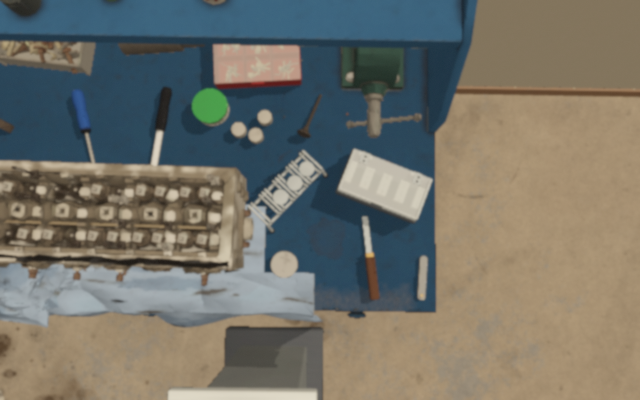

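View pics/side0.png

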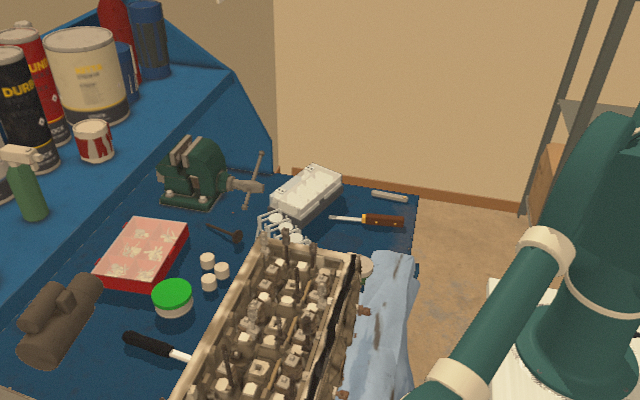

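Top view: rack around (287,190), turned; case (385,185); knife from tip (365,218) to handle end (375,298); feeler (422,278), tin (285,263). Next: enlarged crop and depth measurements.

Run:
```python
from h import *
c,p,d=load('top0')
cv2.imwrite('pics/crop1.png',cv2.resize(p[145:295,245:440],None,fx=4,fy=4,interpolation=cv2.INTER_CUBIC))
W=cloud(c,d)
for n,u,v in [('tin',285,263),('knifehandle',373,280),('blade',367,235),('feeler',422,278),('bench',330,250),('casetop',385,210),('edge',436,250)]:
    print(n,W[v,u].round(4))
print('cam',np.linalg.inv(c['world_to_cam'])[:3,3])
def rect(n,m):
    ys,xs=np.nonzero(m); pts=W[ys,xs,:2].astype(np.float32); r=cv2.minAreaRect(pts); print(n,len(pts),r,cv2.boxPoints(r).round(4).tolist(),np.median(W[ys,xs,2]))
def mask(u0,u1,v0,v1,z0,z1):
    m=np.zeros(d.shape,bool);m[v0:v1,u0:u1]=1
    return m&(W[...,2]>z0)&(W[...,2]<z1)
rect('cover top',mask(330,440,140,230,.058,.075))
rect('case all',mask(330,440,140,230,.02,.075))
rect('rack',mask(245,335,140,235,.07,.1))
rect('handle',mask(360,385,250,305,.014,.03))
rect('feeler',mask(412,432,245,305,.007,.03))
```

```text
tin [ 0.4245 -0.0885  0.0377]
knifehandle [ 0.3907 -0.2771  0.0256]
blade [ 0.4875 -0.2653  0.0082]
feeler [ 0.3956 -0.3857  0.0095]
bench [ 0.4535 -0.1845  0.0028]
casetop [ 0.5416 -0.3024  0.027 ]
edge [ 0.4629 -0.615  -0.8479]
cam [ 0.44889808 -0.16120834  1.11485556]
cover top 3659 ((0.5940736532211304, -0.2969079613685608), (0.17796552181243896, 0.0930708572268486), 69.18570709228516) [[0.5189999938011169, -0.3634999990463257], [0.6060000061988831, -0.39660000801086426], [0.6692000031471252, -0.23029999434947968], [0.5821999907493591, -0.1972000002861023]] 0.065397740851314
case all 4141 ((0.594855546951294, -0.2973261773586273), (0.18589992821216583, 0.10535512119531631), 69.23965454101562) [[0.5127000212669373, -0.36559998989105225], [0.6111999750137329, -0.40290001034736633], [0.6771000027656555, -0.22910000383853912], [0.578499972820282, -0.19169999659061432]] 0.06507505453651241
rack 1362 ((0.5648519992828369, -0.07258628308773041), (0.05691538751125336, 0.20805624127388), 47.18501663208008) [[0.4691999852657318, -0.02280000038444996], [0.6218000054359436, -0.16419999301433563], [0.6604999899864197, -0.12240000069141388], [0.5078999996185303, 0.01899999938905239]] 0.08366755646108603
handle 433 ((0.3990260064601898, -0.2746683359146118), (0.1003577932715416, 0.020180635154247284), 7.2641472816467285) [[0.3479999899864197, -0.2709999978542328], [0.3504999876022339, -0.29100000858306885], [0.45010000467300415, -0.2782999873161316], [0.44749999046325684, -0.2583000063896179]] 0.02179360605272085
feeler 278 ((0.39680612087249756, -0.38544800877571106), (0.01670326292514801, 0.09348155558109283), 86.18898010253906) [[0.3495999872684479, -0.39070001244544983], [0.44290000200271606, -0.3968999981880188], [0.4440000057220459, -0.38019999861717224], [0.3506999909877777, -0.37400001287460327]] 0.009432301866375004
```

View pics/crop1.png

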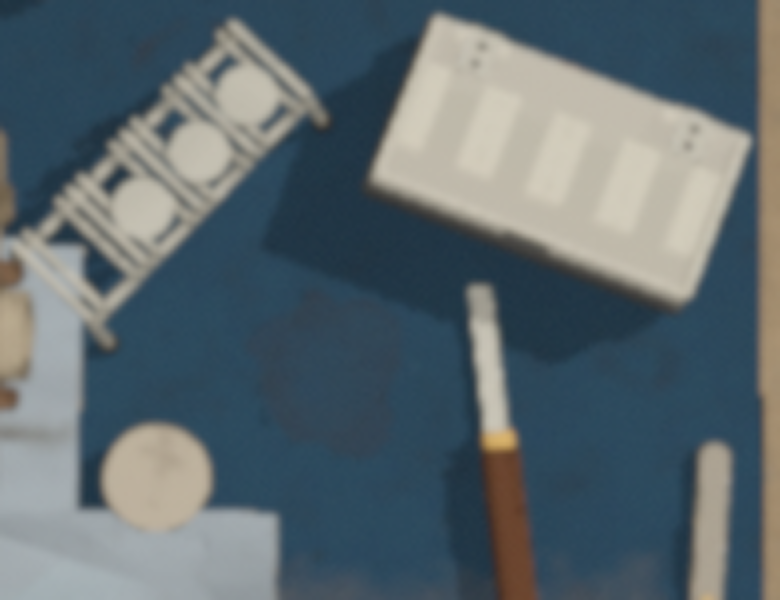

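Crop: three shims on the rack lanes 1–3 (lower-left lane is empty), cover shut, notch at crop (515,240), knife tip at crop (480,288). I'll write a move helper and swing towards the knife.

```bash
cat >> h.py <<'E'
def go(x,y,z,az,s=None):
    """print tool-axis shift from measured pose to target (tool down, tool x at azimuth az deg)"""
    s=s or read_state(); M=R.from_rotvec(s['tcp_rot']).as_matrix()
    d=M.T@(np.array([x,y,z])-s['tool_pos']); a=np.degrees(np.arctan2(M[1,0],M[0,0]))
    roll=-((az-a+180)%360-180)
    print('t %.2f'%s['time'],'pos',s['tool_pos'].round(4),'az %.2f'%a,'tilt',(M[:2,2]).round(4),'-> dx %.4f dy %.4f dz %.4f roll %.2f'%(*d,roll),'F',s['wrist_force'].round(1),'w %.3f g %.1f'%(s['width'],s['grip_force']))
E
python3 - <<'E'
from h import *
go(.52,.15,.3,80)
c,p,d=load('top0');W=cloud(c,d)
sub=W[100:140,340:425]; print('vise',np.nanmax(sub[...,2]),W[125,375],W[120,415],W[122,350], W[105,375])
m=(W[...,2]>.05)&(W[...,2]<.4); 
print('head',np.nanmax(W[170:270,180:250,2]))
E
```

```text
t 0.10 pos [0.284  0.6116 0.2301] az 155.09 tilt [-0.0009 -0.0018] -> dx -0.4085 dy -0.3194 dz -0.0693 roll 75.09 F [ 0.6 -0.6 -0.9] w 0.997 g 0.0
vise 0.10327175492457852 [ 0.72010804 -0.27574316  0.06475306] [ 0.72440712 -0.35563549  0.094615  ] [ 0.73527323 -0.22440096  0.02861201] [ 0.76586918 -0.27629417  0.05811473]
head 0.21663837993241886
```

Request:
step_arm --commands '[{"fingers": -1,"dx": 0,"dy": 0,"dz": -0.06,"roll": 0},{"fingers": -1,"dx": -0.03,"dy": -0.02,"dz": -0.1,"roll": 10},{"fingers": -1,"dx": -0.07,"dy": -0.06,"dz": -0.1,"roll": 20},{"fingers": -1,"dx": -0.11,"dy": -0.09,"dz": -0.1,"roll": 30},{"fingers": -1,"dx": -0.15,"dy": -0.12,"dz": -0.1,"roll": 40},{"fingers": -1,"dx": -0.19,"dy": -0.15,"dz": -0.1,"roll": 50},{"fingers": -1,"dx": -0.23,"dy": -0.18,"dz": -0.1,"roll": 60},{"fingers": -1,"dx": -0.27,"dy": -0.21,"dz": -0.1,"roll": 70}]' --squeeze 100

```text
time: 1.1
tool_pos: [0.441, 0.3064, 0.3308]
tcp_rot: [-2.32, -2.118, 0.001]
wrist_force: [0.6, -1.0, 0.2]
width: 1.002
grip_force: 0.0
```

Run:
```python
from h import *
go(.50,-.13,.38,7.3)
```

```text
t 1.10 pos [0.441  0.3064 0.3308] az 84.77 tilt [-0.0005 -0.0004] -> dx -0.4292 dy 0.0985 dz -0.0491 roll 77.47 F [ 0.6 -1.   0.2] w 1.002 g 0.0
```

Request:
step_arm --commands '[{"fingers": -1,"dx": -0.05,"dy": 0.012,"dz": -0.02,"roll": 10},{"fingers": -1,"dx": -0.11,"dy": 0.025,"dz": -0.05,"roll": 20},{"fingers": -1,"dx": -0.16,"dy": 0.037,"dz": -0.05,"roll": 30},{"fingers": -1,"dx": -0.21,"dy": 0.05,"dz": -0.05,"roll": 40},{"fingers": -1,"dx": -0.27,"dy": 0.062,"dz": -0.05,"roll": 50},{"fingers": -1,"dx": -0.32,"dy": 0.074,"dz": -0.05,"roll": 60},{"fingers": -1,"dx": -0.38,"dy": 0.087,"dz": -0.05,"roll": 70},{"fingers": -1,"dx": -0.43,"dy": 0.0985,"dz": -0.05,"roll": 77.5}]'

```text
time: 2.1
tool_pos: [0.5017, -0.131, 0.3808]
tcp_rot: [-3.135, -0.199, 0.001]
wrist_force: [0.0, 0.9, 1.6]
width: 1.001
grip_force: 0.0
```

Run:
```python
from h import *
go(.50,-.13,.38,7.3)
c,p,d=snap('wrist','w1')
go(.4147,-.2726,.1,7.3)
T=np.linalg.inv(c['world_to_cam']);print(T.round(3))
```

```text
t 2.10 pos [ 0.5017 -0.131   0.3808] az 7.27 tilt [-0.0005  0.0001] -> dx -0.0016 dy -0.0012 dz 0.0008 roll -0.03 F [0.  0.9 1.6] w 1.001 g 0.0
t 2.15 pos [ 0.5021 -0.1366  0.3803] az 6.86 tilt [-0.0011 -0.0053] -> dx -0.1026 dy 0.1232 dz 0.2811 roll -0.44 F [ 0.5 -4.1  0.4] w 1.002 g 0.0
[[ 0.127  0.946  0.3    0.577]
 [-0.992  0.121  0.038 -0.122]
 [-0.001 -0.302  0.953  0.522]
 [ 0.     0.     0.     1.   ]]
```

View pics/w1.png

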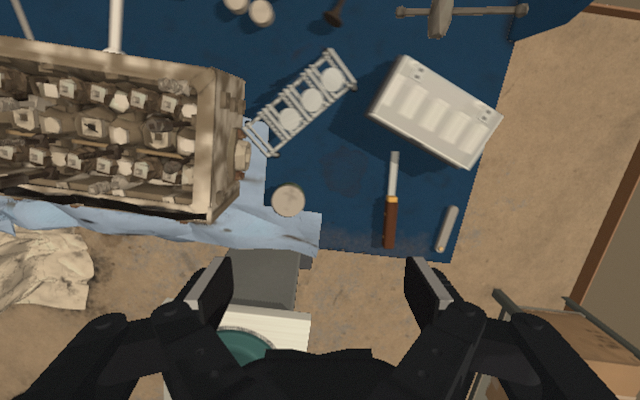

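Wrist view: case (435,110), rack (305,100), knife tip (394,152), handle (390,220). I'll measure again from this view and cross-check.

```bash
cat >> h.py <<'E'
def rects(tag,items):
    c,p,d=load(tag);W=cloud(c,d)
    for n,(x0,x1,y0,y1,z0,z1) in items.items():
        m=(W[...,0]>x0)&(W[...,0]<x1)&(W[...,1]>y0)&(W[...,1]<y1)&(W[...,2]>z0)&(W[...,2]<z1)
        P=W[m]
        if len(P)<20: print(n,len(P));continue
        r=cv2.minAreaRect(P[:,:2].astype(np.float32)); print(tag,n,len(P),'c',np.round(r[0],4),'size',np.round(r[1],4),'ang %.2f'%r[2],'z',np.round(np.median(P[:,2]),4))
E
python3 - <<'E'
from h import *
it={'cover':(.49,.7,-.42,-.18,.058,.075),'case':(.49,.7,-.42,-.18,.02,.08),'rack':(.45,.67,-.19,.03,.074,.1),'handle':(.33,.47,-.31,-.24,.014,.03),'blade':(.455,.54,-.29,-.23,.004,.014),'bench':(.44,.47,-.22,-.18,-.02,.02)}
for t in('top0','w1'):rects(t,it)
# shims / knife color measurements in w1
c,p,d=load('w1')
for n,u,v,z in [('tip',394,152,.006),('shimC',288,119,.084),('shimB',311,100,.084),('shimA',332,79,.084)]: print(n,ray(c,u,v,z).round(4))
c,p,d=load('top0')
for n,u,v,z in [('tip',245+480/4,145+285/4,.006),('shimC',245+145/4,145+208/4,.084),('shimB',245+202/4,145+152/4,.084),('shimA',245+248/4,145+95/4,.084)]: print(n,ray(c,u,v,z).round(4))
E
```

```text
top0 cover 3660 c [ 0.6151 -0.3049] size [0.178  0.1381] ang 69.19 z 0.0654
top0 case 4157 c [ 0.6127 -0.3041] size [0.1859 0.1435] ang 69.24 z 0.0651
top0 rack 1655 c [ 0.5728 -0.0399] size [0.1153 0.241 ] ang 46.87 z 0.0838
top0 handle 433 c [ 0.399  -0.2747] size [0.1004 0.0202] ang 7.26 z 0.0218
top0 blade 185 c [ 0.4981 -0.2597] size [0.0841 0.0483] ang 4.88 z 0.0075
top0 bench 259 c [ 0.4549 -0.2   ] size [0.0287 0.0399] ang 0.85 z 0.0005
w1 cover 7729 c [ 0.5929 -0.2996] size [0.179  0.0925] ang 69.27 z 0.0638
w1 case 8761 c [ 0.6133 -0.3059] size [0.1841 0.146 ] ang 69.31 z 0.0636
w1 rack 3827 c [ 0.5729 -0.0402] size [0.1197 0.2414] ang 47.05 z 0.0828
w1 handle 575 c [ 0.3979 -0.2768] size [0.1    0.0203] ang 7.29 z 0.0203
w1 blade 273 c [ 0.4913 -0.2653] size [0.0724 0.0123] ang 7.10 z 0.006
w1 bench 347 c [ 0.455 -0.2  ] size [0.0298 0.0396] ang 0.47 z -0.0009
tip [ 0.5237 -0.2616  0.006 ]
shimC [ 0.5587 -0.0806  0.084 ]
shimB [ 0.5883 -0.1102  0.084 ]
shimA [ 0.619  -0.1356  0.084 ]
tip [ 0.5289 -0.2608  0.006 ]
shimC [ 0.5604 -0.0809  0.084 ]
shimB [ 0.59   -0.1096  0.084 ]
shimA [ 0.6201 -0.1329  0.084 ]
```

Request:
step_arm --commands '[{"fingers": -1,"dx": -0.025,"dy": 0.03,"dz": 0.03,"roll": 0},{"fingers": -1,"dx": -0.05,"dy": 0.06,"dz": 0.07,"roll": 0},{"fingers": -1,"dx": -0.08,"dy": 0.09,"dz": 0.12,"roll": -0.4},{"fingers": -1,"dx": -0.104,"dy": 0.124,"dz": 0.17,"roll": -0.4},{"fingers": -1,"dx": -0.104,"dy": 0.125,"dz": 0.22,"roll": -0.4},{"fingers": -1,"dx": -0.104,"dy": 0.125,"dz": 0.26,"roll": -0.4},{"fingers": -1,"dx": -0.104,"dy": 0.125,"dz": 0.28,"roll": -0.4},{"fingers": -1,"dx": -0.104,"dy": 0.125,"dz": 0.28,"roll": -0.4}]'

```text
time: 3.15
tool_pos: [0.4136, -0.265, 0.0989]
tcp_rot: [-3.13, -0.219, 0.007]
wrist_force: [-0.4, -1.0, -0.3]
width: 0.999
grip_force: 0.0
```

Run:
```python
from h import *
go(.413,-.2745,.003,7.25)
c,p,d=snap('wrist','w2')
rects('w2',{'handle':(.33,.47,-.31,-.24,.014,.03),'blade':(.455,.54,-.29,-.23,.004,.014)})
cv2.imwrite('pics/w2.png',p)
```

```text
t 3.15 pos [ 0.4136 -0.265   0.0989] az 8.00 tilt [-0.0045  0.0032] -> dx -0.0015 dy 0.0097 dz 0.0959 roll 0.75 F [-0.4 -1.  -0.3] w 0.999 g 0.0
w2 handle 2782 c [ 0.3975 -0.2769] size [0.1006 0.02  ] ang 7.07 z 0.0206
w2 blade 1587 c [ 0.4905 -0.2654] size [0.0726 0.0121] ang 7.04 z 0.0061
```

View pics/w2.png

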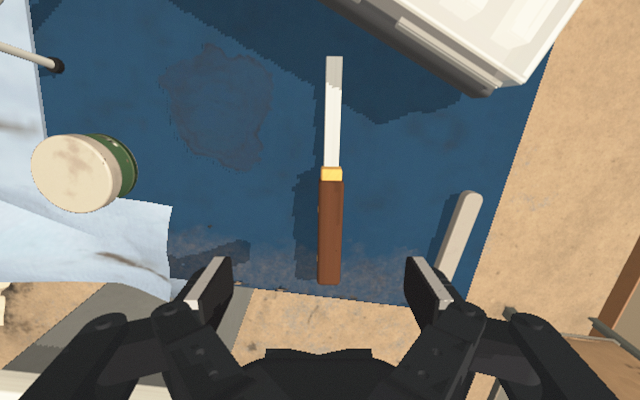

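Run:
```python
from h import *
go(.4124,-.2751,.003,7.1)
```

```text
t 3.20 pos [ 0.4149 -0.2659  0.1006] az 8.01 tilt [-0.0018  0.0013] -> dx -0.0036 dy 0.0090 dz 0.0976 roll 0.91 F [-0.1 -0.4  0.1] w 0.998 g 0.0
```

Request:
step_arm --commands '[{"fingers": -1,"dx": -0.0036,"dy": 0.009,"dz": 0.01,"roll": 0.9},{"fingers": -1,"dx": -0.0036,"dy": 0.009,"dz": 0.03,"roll": 0.9},{"fingers": -1,"dx": -0.0036,"dy": 0.009,"dz": 0.05,"roll": 0.9},{"fingers": -1,"dx": -0.0036,"dy": 0.009,"dz": 0.06,"roll": 0.9},{"fingers": -1,"dx": -0.0036,"dy": 0.009,"dz": 0.06,"roll": 0.9}]'

```text
time: 3.82
tool_pos: [0.413, -0.276, 0.0411]
tcp_rot: [-3.135, -0.194, 0.001]
wrist_force: [0.8, 0.2, -0.3]
width: 0.998
grip_force: 0.0
```

Run:
```python
from h import *
go(.4124,-.2751,.003,7.1)
```

```text
t 3.83 pos [ 0.413  -0.276   0.0411] az 7.07 tilt [-0.0005  0.0003] -> dx -0.0004 dy -0.0010 dz 0.0381 roll -0.03 F [ 0.8  0.2 -0.3] w 0.998 g 0.0
```

Request:
step_arm --commands '[{"fingers": -1,"dx": 0,"dy": -0.001,"dz": 0.02},{"fingers": -1,"dx": 0,"dy": -0.001,"dz": 0.035},{"fingers": -1,"dx": 0,"dy": -0.001,"dz": 0.037},{"fingers": 0.2,"dx": 0,"dy": -0.001,"dz": 0.037},{"fingers": 1,"dx": 0,"dy": -0.001,"dz": 0.037},{"fingers": 1,"dx": 0,"dy": -0.001,"dz": 0.037},{"fingers": 1,"dx": 0,"dy": -0.001,"dz": 0.037},{"fingers": 1,"dx": 0,"dy": -0.001,"dz": 0.037}]' --squeeze 100

```text
invalid input
```

Request:
step_arm --commands '[{"fingers": 1},{"fingers": 1},{"fingers": 1},{"fingers": 1}]'

```text
invalid input
```

Run:
```python
from h import *
go(.4124,-.2751,.003,7.1)
```

```text
t 3.83 pos [ 0.413  -0.276   0.0411] az 7.07 tilt [-0.0005  0.0003] -> dx -0.0004 dy -0.0010 dz 0.0381 roll -0.03 F [ 0.8  0.2 -0.3] w 0.998 g 0.0
```

All five keys are required.

Request:
step_arm --commands '[{"fingers": -1,"dx": 0,"dy": -0.001,"dz": 0.02,"roll": 0},{"fingers": -1,"dx": 0,"dy": -0.001,"dz": 0.035,"roll": 0},{"fingers": -1,"dx": 0,"dy": -0.001,"dz": 0.037,"roll": 0},{"fingers": 0.2,"dx": 0,"dy": -0.001,"dz": 0.037,"roll": 0},{"fingers": 1,"dx": 0,"dy": -0.001,"dz": 0.037,"roll": 0},{"fingers": 1,"dx": 0,"dy": -0.001,"dz": 0.037,"roll": 0},{"fingers": 1,"dx": 0,"dy": -0.001,"dz": 0.037,"roll": 0},{"fingers": 1,"dx": 0,"dy": -0.001,"dz": 0.037,"roll": 0}]' --squeeze 100

```text
time: 4.82
tool_pos: [0.4137, -0.2754, 0.0051]
tcp_rot: [3.135, 0.194, 0.002]
wrist_force: [-0.5, 0.4, 5.9]
width: 0.208
grip_force: 99.1
```

Request:
step_arm --commands '[{"fingers": 1,"dx": 0,"dy": 0,"dz": 0,"roll": 0},{"fingers": 1,"dx": 0,"dy": 0,"dz": 0,"roll": 0},{"fingers": 1,"dx": 0,"dy": 0,"dz": 0,"roll": 0}]'

```text
time: 5.2
tool_pos: [0.4137, -0.2754, 0.0051]
tcp_rot: [3.135, 0.194, 0.002]
wrist_force: [-0.8, 0.8, 5.8]
width: 0.209
grip_force: 99.1
```

Run:
```python
from h import *
go(.4124,-.2751,.003,7.1)
```

```text
t 5.20 pos [ 0.4137 -0.2754  0.0051] az 7.09 tilt [ 0.0011 -0.0008] -> dx -0.0012 dy -0.0004 dz 0.0021 roll -0.01 F [-0.8  0.8  5.8] w 0.209 g 99.1
```

```bash
cat >> h.py <<'E'
CASE=(np.array([.5935,-.298]),-20.75)
L=.1137
def fr(F,x,y):
    a=np.radians(F[1]); return F[0]+np.array([x*np.cos(a)-y*np.sin(a),x*np.sin(a)+y*np.cos(a)])
def inv(F,p):
    a=np.radians(F[1]); q=np.array(p)[:2]-F[0]; return np.array([q[0]*np.cos(a)+q[1]*np.sin(a),-q[0]*np.sin(a)+q[1]*np.cos(a)])
E
python3 - <<'E'
from h import *
p=fr(CASE,-.08-L,0); print(p); go(*p,.12,-20.75)
E
```

```text
[ 0.41236431 -0.22937383]
t 5.20 pos [ 0.4137 -0.2754  0.0051] az 7.09 tilt [ 0.0011 -0.0008] -> dx 0.0045 dy -0.0457 dz -0.1149 roll 27.84 F [-0.8  0.8  5.8] w 0.209 g 99.1
```

Request:
step_arm --commands '[{"fingers": 1,"dx": 0,"dy": 0,"dz": -0.02,"roll": 0},{"fingers": 1,"dx": 0,"dy": 0,"dz": -0.05,"roll": 0},{"fingers": 1,"dx": 0,"dy": -0.01,"dz": -0.08,"roll": 5},{"fingers": 1,"dx": 0,"dy": -0.02,"dz": -0.11,"roll": 12},{"fingers": 1,"dx": 0.003,"dy": -0.04,"dz": -0.115,"roll": 20},{"fingers": 1,"dx": 0.0045,"dy": -0.046,"dz": -0.115,"roll": 28},{"fingers": 1,"dx": 0.0045,"dy": -0.046,"dz": -0.115,"roll": 28},{"fingers": 1,"dx": 0.0045,"dy": -0.046,"dz": -0.115,"roll": 28}]'

```text
time: 6.2
tool_pos: [0.4115, -0.2287, 0.1189]
tcp_rot: [-3.09, 0.567, 0.001]
wrist_force: [-0.2, 0.6, -2.0]
width: 0.214
grip_force: 66.1
```

Run:
```python
from h import *
c,p,d=snap('wrist','w3'); p0=fr(CASE,-.08-L,0); go(*p0,.12,-20.75)
W=cloud(c,d)
cv2.imwrite('pics/w3.png',p)
s=read_state();M=R.from_rotvec(s['tcp_rot']).as_matrix()
Q=(W-s['tool_pos'])@M   # tool coords
m=(Q[...,0]>.04)&(Q[...,0]<.13)&(abs(Q[...,1])<.015)&(abs(Q[...,2])<.03)
P=Q[m];print(len(P),P.min(0),P.max(0))
A=np.c_[P[:,0],np.ones(len(P))];print('z fit',np.linalg.lstsq(A,P[:,2],rcond=None)[0],'y fit',np.linalg.lstsq(A,P[:,1],rcond=None)[0])
b=np.abs(P[:,2]-np.median(P[:,2]))
rects('w3',{'cover':(.49,.7,-.42,-.18,.058,.075)})
```

```text
t 6.25 pos [ 0.4116 -0.2288  0.1189] az -20.82 tilt [-0.0006  0.0002] -> dx 0.0009 dy 0.0002 dz -0.0011 roll -0.07 F [ 0.5  0.1 -0.6] w 0.213 g 66.1
4562 [ 0.04000232 -0.00466459 -0.00368558] [0.11438289 0.00743021 0.0012471 ]
z fit [ 0.00032354 -0.00107052] y fit [0.00195371 0.00124371]
cover 0
```

View pics/w3.png

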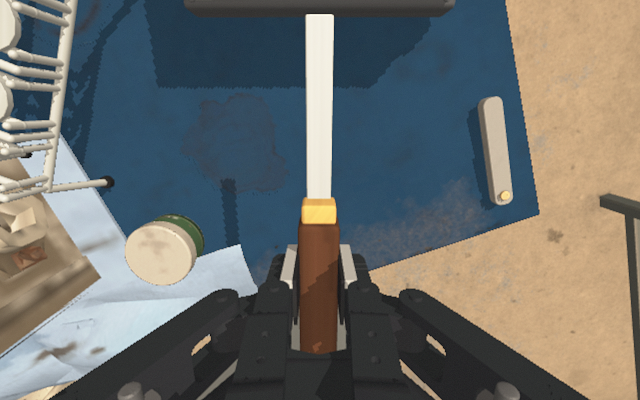

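Blade held level, tip at (320,15), well aligned on the case front; only a small lateral bias of the wrist camera. Lower, and enter the notch.

Request:
step_arm --commands '[{"fingers": 1,"dx": 0,"dy": 0,"dz": 0.03,"roll": 0},{"fingers": 1,"dx": 0,"dy": 0,"dz": 0.06,"roll": 0},{"fingers": 1,"dx": 0,"dy": 0,"dz": 0.084,"roll": 0},{"fingers": 1,"dx": 0,"dy": 0,"dz": 0.0845,"roll": 0},{"fingers": 1,"dx": 0,"dy": 0,"dz": 0.0845,"roll": 0},{"fingers": 1,"dx": 0,"dy": 0,"dz": 0.0845,"roll": 0}]' --squeeze 120

```text
time: 7.0
tool_pos: [0.4129, -0.2295, 0.0361]
tcp_rot: [3.089, -0.57, 0.004]
wrist_force: [0.2, -0.3, 0.2]
width: 0.198
grip_force: 120.8
```

```bash
sed -i 's/^CASE=.*/CASE=(np.array([.5934,-.2978]),-20.75)/;s/^L=.*/L=.114/' h.py
python3 - <<'E'
from h import *
p0=fr(CASE,-.033-L,0); go(*p0,.0345,-20.75)
E
```

```text
t 7.00 pos [ 0.4129 -0.2295  0.0361] az -20.90 tilt [ 0.0021 -0.0014] -> dx 0.0460 dy -0.0002 dz 0.0017 roll -0.15 F [ 0.2 -0.3  0.2] w 0.198 g 120.8
```

Request:
step_arm --commands '[{"fingers": 1,"dx": 0.01,"dy": 0,"dz": 0.001,"roll": 0},{"fingers": 1,"dx": 0.02,"dy": 0,"dz": 0.001,"roll": 0},{"fingers": 1,"dx": 0.03,"dy": 0,"dz": 0.001,"roll": 0},{"fingers": 1,"dx": 0.04,"dy": 0,"dz": 0.001,"roll": 0},{"fingers": 1,"dx": 0.046,"dy": 0,"dz": 0.001,"roll": 0},{"fingers": 1,"dx": 0.046,"dy": 0,"dz": 0.001,"roll": 0},{"fingers": 1,"dx": 0.046,"dy": 0,"dz": 0.001,"roll": 0}]'

```text
time: 7.88
tool_pos: [0.4544, -0.2449, 0.0335]
tcp_rot: [-3.089, 0.57, 0.001]
wrist_force: [-0.4, -0.0, -1.4]
width: 0.204
grip_force: 120.8
```

Run:
```python
from h import *
p0=fr(CASE,-.033-L,0); go(*p0,.0345,-20.75)
th=np.arange(0,1.2,.1);r=np.hypot(.089,.007)
for t in th: print(t.round(1),'dx %.4f dz %.4f'%(.089-r*np.cos(t+.0785),-(r*np.sin(t+.0785)-.007)))
```

```text
t 7.88 pos [ 0.4544 -0.2449  0.0335] az -20.91 tilt [-0.0008  0.0004] -> dx 0.0017 dy 0.0002 dz -0.0010 roll -0.16 F [-0.4 -0.  -1.4] w 0.204 g 120.8
0.0 dx 0.0000 dz -0.0000
0.1 dx 0.0011 dz -0.0089
0.2 dx 0.0032 dz -0.0175
0.3 dx 0.0060 dz -0.0260
0.4 dx 0.0098 dz -0.0341
0.5 dx 0.0143 dz -0.0418
0.6 dx 0.0195 dz -0.0490
0.7 dx 0.0254 dz -0.0557
0.8 dx 0.0320 dz -0.0617
0.9 dx 0.0392 dz -0.0671
1.0 dx 0.0468 dz -0.0717
1.1 dx 0.0549 dz -0.0755
```

Request:
step_arm --commands '[{"fingers": 1,"dx": 0,"dy": 0,"dz": -0.005,"roll": 0},{"fingers": 1,"dx": 0.001,"dy": 0,"dz": -0.01,"roll": 0},{"fingers": 1,"dx": 0.002,"dy": 0,"dz": -0.015,"roll": 0},{"fingers": 1,"dx": 0.003,"dy": 0,"dz": -0.023,"roll": 0},{"fingers": 1,"dx": 0.003,"dy": 0,"dz": -0.023,"roll": 0}]'

```text
time: 8.5
tool_pos: [0.4586, -0.2468, 0.058]
tcp_rot: [3.089, -0.57, 0.004]
wrist_force: [-0.0, 0.0, -1.4]
width: 0.201
grip_force: 120.9
```

Run:
```python
from h import *
go(*fr(CASE,-.033-L,0),.0345,-20.75)
c,p,d=snap('wrist','w4')
cv2.imwrite('pics/w4.png',p)
```

```text
t 8.50 pos [ 0.4586 -0.2468  0.058 ] az -20.91 tilt [ 0.0021 -0.0013] -> dx -0.0029 dy -0.0001 dz 0.0235 roll -0.16 F [-0.   0.  -1.4] w 0.201 g 120.9
```

View pics/w4.png

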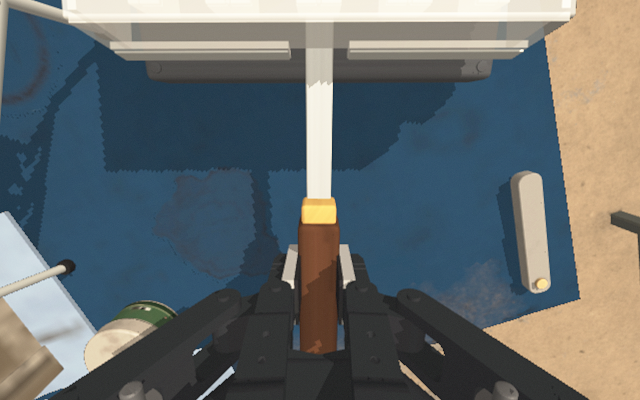

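Cover is lifted by the blade (gap visible between cover and bed). Continue along the arc.

Request:
step_arm --commands '[{"fingers": 1,"dx": 0.004,"dy": 0,"dz": -0.011,"roll": 0},{"fingers": 1,"dx": 0.01,"dy": 0,"dz": -0.0225,"roll": 0},{"fingers": 1,"dx": 0.018,"dy": 0,"dz": -0.0335,"roll": 0},{"fingers": 1,"dx": 0.028,"dy": 0,"dz": -0.0425,"roll": 0},{"fingers": 1,"dx": 0.035,"dy": 0,"dz": -0.048,"roll": 0},{"fingers": 1,"dx": 0.0425,"dy": 0,"dz": -0.0525,"roll": 0},{"fingers": 1,"dx": 0.05,"dy": 0,"dz": -0.056,"roll": 0},{"fingers": 1,"dx": 0.05,"dy": 0,"dz": -0.056,"roll": 0}]'

```text
time: 9.55
tool_pos: [0.5052, -0.2644, 0.113]
tcp_rot: [3.089, -0.57, 0.002]
wrist_force: [0.2, -0.4, -0.5]
width: 0.197
grip_force: 120.8
```

Request:
step_arm --commands '[{"fingers": 1,"dx": 0.002,"dy": 0,"dz": -0.002,"roll": 0},{"fingers": 1,"dx": 0.003,"dy": 0,"dz": -0.003,"roll": 0},{"fingers": 1,"dx": 0.003,"dy": 0,"dz": -0.003,"roll": 0},{"fingers": 1,"dx": 0.003,"dy": 0,"dz": -0.003,"roll": 0}]'

```text
time: 10.05
tool_pos: [0.5071, -0.2651, 0.1159]
tcp_rot: [3.089, -0.57, 0.0]
wrist_force: [-0.6, 0.6, -1.2]
width: 0.199
grip_force: 123.5
```

Run:
```python
from h import *
go(*fr(CASE,-.033-L,0),.0345,-20.75)
c,p,d=snap('side','s1'); W=cloud(c,d)
P=W.reshape(-1,3); ok=np.isfinite(P[:,0]); P=P[ok]
a=np.radians(-20.75); q=P[:,:2]-CASE[0]; X=q[:,0]*np.cos(a)+q[:,1]*np.sin(a); Y=-q[:,0]*np.sin(a)+q[:,1]*np.cos(a)
m=(abs(Y)<.085)&(X>-.06)&(X<.09)&(P[:,2]>.06)&(P[:,2]<.2)
for lo in np.arange(.06,.16,.01):
    k=m&(P[:,2]>=lo)&(P[:,2]<lo+.01)
    if k.sum()>3: print(lo.round(2),k.sum(),np.percentile(X[k],[2,50,98]).round(3))
```

```text
t 10.05 pos [ 0.5071 -0.2651  0.1159] az -20.91 tilt [ 0.0002 -0.0001] -> dx -0.0548 dy 0.0001 dz 0.0814 roll -0.16 F [-0.6  0.6 -1.2] w 0.199 g 123.5
0.08 4 [0.016 0.017 0.025]
0.1 15 [-0.019  0.003  0.014]
0.11 375 [-0.052  0.006  0.018]
0.12 388 [0.01  0.022 0.031]
```

Cover is at its stop (~1.1 rad; top edge measured at x=+31, z=127 mm). Withdraw, then swing to a viewing pose before the rack.

Request:
step_arm --commands '[{"fingers": 1,"dx": 0,"dy": 0,"dz": 0.006,"roll": 0},{"fingers": 1,"dx": -0.005,"dy": 0,"dz": 0.01,"roll": 0},{"fingers": 1,"dx": -0.04,"dy": 0,"dz": 0.01,"roll": 0},{"fingers": 1,"dx": -0.08,"dy": 0,"dz": 0.0,"roll": 0},{"fingers": 1,"dx": -0.08,"dy": 0,"dz": -0.04,"roll": -5},{"fingers": 1,"dx": -0.08,"dy": 0,"dz": -0.08,"roll": -15},{"fingers": 1,"dx": -0.08,"dy": 0,"dz": -0.085,"roll": -25},{"fingers": 1,"dx": -0.08,"dy": 0,"dz": -0.085,"roll": -35}]'

```text
time: 11.1
tool_pos: [0.4326, -0.2367, 0.2018]
tcp_rot: [3.116, 0.394, 0.002]
wrist_force: [-0.1, 0.6, -1.8]
width: 0.199
grip_force: 123.4
```

Run:
```python
from h import *
go(.466,-.242,.2,47)
```

```text
t 11.10 pos [ 0.4326 -0.2367  0.2018] az 14.42 tilt [ 0.0017 -0.001 ] -> dx 0.0311 dy 0.0134 dz 0.0018 roll -32.58 F [-0.1  0.6 -1.8] w 0.199 g 123.4
```

Request:
step_arm --commands '[{"fingers": 1,"dx": 0.01,"dy": 0.003,"dz": 0,"roll": -9},{"fingers": 1,"dx": 0.02,"dy": 0.007,"dz": 0,"roll": -18},{"fingers": 1,"dx": 0.03,"dy": 0.01,"dz": 0,"roll": -27},{"fingers": 1,"dx": 0.031,"dy": 0.013,"dz": 0,"roll": -32.6},{"fingers": 1,"dx": 0.031,"dy": 0.013,"dz": 0,"roll": -32.6},{"fingers": 1,"dx": 0.031,"dy": 0.013,"dz": 0,"roll": -32.6}]'

```text
time: 11.85
tool_pos: [0.4651, -0.2414, 0.2004]
tcp_rot: [-2.885, -1.242, 0.001]
wrist_force: [0.4, 0.6, -0.8]
width: 0.197
grip_force: 123.4
```

Run:
```python
from h import *
c,p,d=snap('wrist','w5'); go(.466,-.242,.2,47)
cv2.imwrite('pics/w5.png',p)
snap('top','top1')
```

```text
t 11.90 pos [ 0.4652 -0.2414  0.2005] az 46.61 tilt [-0.0005  0.0003] -> dx 0.0001 dy 0.0010 dz 0.0005 roll -0.39 F [ 0.3 -0.9 -1.3] w 0.203 g 123.4
```

View pics/w5.png

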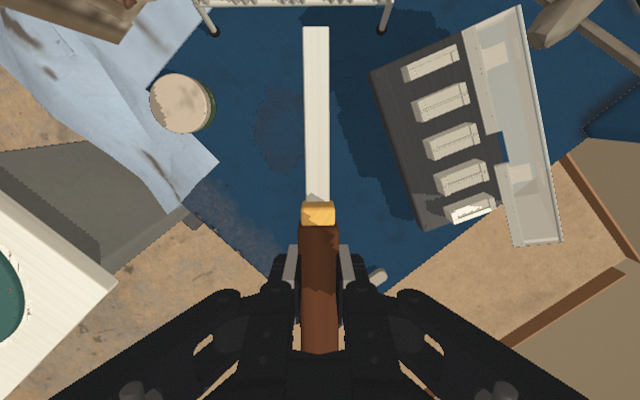

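The open case shows five seat blocks (430,62)…(472,210) with four pocket slots between, cover up behind. Rack is just out of frame; move forward and up to see it.

Request:
step_arm --commands '[{"fingers": 1,"dx": 0.03,"dy": 0,"dz": -0.02,"roll": 0},{"fingers": 1,"dx": 0.06,"dy": 0,"dz": -0.04,"roll": 0},{"fingers": 1,"dx": 0.08,"dy": 0,"dz": -0.05,"roll": 0},{"fingers": 1,"dx": 0.08,"dy": 0,"dz": -0.05,"roll": 0},{"fingers": 1,"dx": 0.08,"dy": 0,"dz": -0.05,"roll": 0},{"fingers": 1,"dx": 0.08,"dy": 0,"dz": -0.05,"roll": 0}]'

```text
time: 12.7
tool_pos: [0.5194, -0.1838, 0.2497]
tcp_rot: [-2.884, -1.243, 0.003]
wrist_force: [-0.8, -0.1, -1.9]
width: 0.201
grip_force: 123.5
```

Run:
```python
from h import *
c,p,d=snap('wrist','w6'); go(.466,-.242,.2,47)
cv2.imwrite('pics/w6.png',p)
s=pickle.dump(read_state(),open('s6.pkl','wb'))
c,p,d=load('w5');W=cloud(c,d)
# seat blocks
m=(W[...,2]>.044)&(W[...,2]<.056)&(W[...,0]>.5)&(W[...,1]<-.17)&(W[...,1]>-.42)
n,lab,st,ce=cv2.connectedComponentsWithStats(m.astype(np.uint8))
for i in range(1,n):
    if st[i,4]<150: continue
    P=W[lab==i]; r=cv2.minAreaRect(P[:,:2].astype(np.float32)); print(ce[i].round(),st[i,4],np.round(r[0],4),np.round(r[1],4),round(r[2],1),np.median(P[:,2]).round(4),'case',inv(CASE,r[0]).round(4))
```

```text
t 12.75 pos [ 0.5195 -0.1838  0.2498] az 46.63 tilt [-0.0017  0.0004] -> dx -0.0790 dy 0.0011 dz 0.0499 roll -0.37 F [-0.5  0.2 -1.5] w 0.199 g 123.5
[548.  28.] 787 [ 0.7119 -0.2813] [0.0409 0.0316] 88.7 0.0524 case [0.105  0.0574]
[432.  62.] 886 [ 0.6201 -0.2269] [0.0139 0.0467] 69.3 0.0485 case [-0.0002  0.0757]
[443. 101.] 1150 [ 0.6071 -0.2616] [0.0202 0.0467] 69.5 0.0473 case [0.     0.0388]
[631. 129.] 294 [ 0.7247 -0.4053] [0.0257 0.0128] 42.7 0.0494 case [ 0.1609 -0.054 ]
[454. 141.] 1044 [ 0.5932 -0.299 ] [0.0206 0.0472] 68.9 0.0473 case [ 0.0002 -0.0012]
[464. 177.] 956 [ 0.579  -0.3362] [0.0209 0.0465] 68.7 0.0472 case [ 0.0001 -0.041 ]
[473. 209.] 673 [ 0.5658 -0.3707] [0.015  0.0461] 68.4 0.0478 case [ 0.    -0.078]
```

View pics/w6.png

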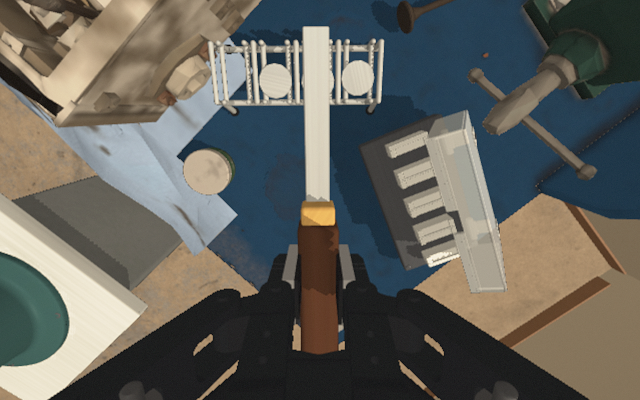

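Rack from above: shims at (275,80), behind the blade (~318,78), and (358,76); lane 0 (leftmost) is empty. Fit discs and rack frame.

Run:
```python
from h import *
c,p,d=load('w6');W=cloud(c,d)
s=pickle.load(open('s6.pkl','rb'));M=R.from_rotvec(s['tcp_rot']).as_matrix()
def fit(m,n):
    k=cv2.morphologyEx(m.astype(np.uint8),cv2.MORPH_OPEN,cv2.getStructuringElement(cv2.MORPH_ELLIPSE,(13,13)))
    nn,lab,st,ce=cv2.connectedComponentsWithStats(k)
    for i in range(1,nn):
        P=W[lab==i]
        if not .0<np.median(P[:,2])<.1: continue
        (x,y),r=cv2.minEnclosingCircle(P[:,:2].astype(np.float32)); print(n,ce[i].round(1),st[i].tolist(),'circ',round(x,4),round(y,4),'r',round(r,4),'z',np.median(P[:,2]).round(4))
m=np.zeros(d.shape,bool);m[38:110,205:390]=1
fit(m&(W[...,2]>.078)&(W[...,2]<.09),'w6')
m2=m&(W[...,2]>.07)&(W[...,2]<.1)&~((np.mgrid[:400,:640][1]>298)&(np.mgrid[:400,:640][1]<334))
P=W[m2];r=cv2.minAreaRect(P[:,:2].astype(np.float32));print('rack',r, cv2.boxPoints(r).round(4).tolist())
# bias-corrected: subtract 1.3mm along tool y
print('tool y',M[:,1].round(3))
# HoughCircles fallback for shims in top0 4x
c0,p0,d0=load('top0')
g=cv2.cvtColor(cv2.resize(p0[145:235,245:340],None,fx=6,fy=6,interpolation=cv2.INTER_CUBIC),cv2.COLOR_BGR2GRAY)
h=cv2.HoughCircles(g,cv2.HOUGH_GRADIENT,1.5,60,param1=80,param2=25,minRadius=42,maxRadius=56)
if h is not None:
  for x,y,rr in h[0]: u,v=245+x/6,145+y/6; print('top',round(float(u),1),round(float(v),1),rr,ray(c0,u,v,.084).round(4))
print('knife tool', [ ] )
Q=(W-s['tool_pos'])@M; k=(Q[...,0]>.04)&(Q[...,0]<.13)&(abs(Q[...,1])<.015)&(abs(Q[...,2])<.03);P=Q[k];A=np.c_[P[:,0],np.ones(len(P))];print(P.max(0),np.linalg.lstsq(A,P[:,2],rcond=None)[0],np.linalg.lstsq(A,P[:,1],rcond=None)[0])
```

```text
w6 [276.2  79.3] [260, 63, 32, 34, 808] circ 0.5597 -0.0795 r 0.0163 z 0.0828
w6 [358.1  77.9] [343, 62, 31, 33, 820] circ 0.6193 -0.1325 r 0.0164 z 0.0828
rack ((0.5793071985244751, -0.08887495845556259), (0.056850675493478775, 0.16507549583911896), 47.149017333984375) [[0.49950000643730164, -0.053599998354911804], [0.6205000281333923, -0.16580000519752502], [0.6590999960899353, -0.1242000013589859], [0.538100004196167, -0.011900000274181366]]
tool y [ 0.727 -0.687 -0.002]
top 274.1 210.9 51.75 [ 0.5315 -0.0669  0.084 ]
knife tool []
[0.11140597 0.00487849 0.00877597] [ 0.061539   -0.00011164] [-0.01047885 -0.00047863]
```

```bash
cat >> h.py <<'E'
def knife(c,d,s):
    """blade in tool frame: tip x, top-surface z fit, y fit"""
    W=cloud(c,d);M=R.from_rotvec(s['tcp_rot']).as_matrix();Q=(W-s['tool_pos'])@M
    k=(Q[...,0]>.04)&(Q[...,0]<.125)&(abs(Q[...,1])<.012)&(abs(Q[...,2])<.018);P=Q[k]
    A=np.c_[P[:,0],np.ones(len(P))]
    f=lambda i:np.linalg.lstsq(A,P[:,i],rcond=None)[0].round(4)
    print('blade n',len(P),'tip',np.percentile(P[:,0],99.7).round(4),'zfit',f(2),'yfit',f(1))
E
python3 - <<'E'
from h import *
s=read_state()
for t in('w3','w5','w6'):
    c,p,d=load(t)
    T=np.linalg.inv(c['world_to_cam'])
    # rebuild tool pose from camera pose using fixed mount (from w6)
    c6=load('w6')[0]; s6=pickle.load(open('s6.pkl','rb')); T6=np.eye(4);T6[:3,:3]=R.from_rotvec(s6['tcp_rot']).as_matrix();T6[:3,3]=s6['tool_pos']
    X=np.linalg.inv(np.linalg.inv(c6['world_to_cam']))@T6; Tt=T@X
    knife(c,d,{'tcp_rot':R.from_matrix(Tt[:3,:3]).as_rotvec(),'tool_pos':Tt[:3,3]})
E
```

```text
blade n 4539 tip 0.1136 zfit [ 0.0001 -0.001 ] yfit [ 0.0025 -0.0003]
blade n 4055 tip 0.111 zfit [ 0.0606 -0.    ] yfit [-0.0117 -0.0004]
blade n 4061 tip 0.111 zfit [ 0.0615 -0.0001] yfit [-0.0105 -0.0005]
```

The knife pitched down ~0.06 rad in the grip during prying. I'll re-level it by pressing it flat on clear bench with a weak grip.

Run:
```python
from h import *
go(.41,-.24,.06,20)
```

```text
t 12.75 pos [ 0.5195 -0.1838  0.2498] az 46.63 tilt [-0.0017  0.0004] -> dx -0.1159 dy -0.0407 dz 0.1900 roll 26.63 F [-0.5  0.2 -1.5] w 0.199 g 123.5
```

Request:
step_arm --commands '[{"fingers": 1,"dx": -0.04,"dy": -0.01,"dz": 0.02,"roll": 0},{"fingers": 1,"dx": -0.08,"dy": -0.03,"dz": 0.06,"roll": 9},{"fingers": 1,"dx": -0.116,"dy": -0.041,"dz": 0.11,"roll": 18},{"fingers": 1,"dx": -0.116,"dy": -0.041,"dz": 0.15,"roll": 26.6},{"fingers": 1,"dx": -0.116,"dy": -0.041,"dz": 0.19,"roll": 26.6},{"fingers": 1,"dx": -0.116,"dy": -0.041,"dz": 0.22,"roll": 26.6},{"fingers": 1,"dx": -0.116,"dy": -0.041,"dz": 0.235,"roll": 26.6},{"fingers": 1,"dx": -0.116,"dy": -0.041,"dz": 0.235,"roll": 26.6}]'

```text
time: 13.75
tool_pos: [0.4101, -0.2394, 0.0149]
tcp_rot: [-3.092, -0.547, 0.003]
wrist_force: [-0.1, -0.3, -0.9]
width: 0.197
grip_force: 123.5
```

Run:
```python
from h import *
go(.41,-.24,.005,20)
```

```text
t 13.75 pos [ 0.4101 -0.2394  0.0149] az 20.06 tilt [-0.0021  0.0013] -> dx -0.0003 dy 0.0006 dz 0.0099 roll 0.06 F [-0.1 -0.3 -0.9] w 0.197 g 123.5
```

Request:
step_arm --commands '[{"fingers": 1,"dx": 0,"dy": 0,"dz": 0.005,"roll": 0},{"fingers": 1,"dx": 0,"dy": 0,"dz": 0.008,"roll": 0},{"fingers": 1,"dx": 0,"dy": 0,"dz": 0.011,"roll": 0},{"fingers": 1,"dx": 0,"dy": 0,"dz": 0.011,"roll": 0},{"fingers": 1,"dx": 0,"dy": 0,"dz": 0.011,"roll": 0}]' --squeeze 20

```text
time: 14.38
tool_pos: [0.412, -0.2403, 0.0068]
tcp_rot: [3.092, 0.548, 0.002]
wrist_force: [-4.1, 1.9, 11.2]
width: 0.199
grip_force: 125.5
```

Request:
step_arm --commands '[{"fingers": -0.3,"dx": 0,"dy": 0,"dz": 0,"roll": 0},{"fingers": 0,"dx": 0,"dy": 0,"dz": 0,"roll": 0},{"fingers": 1,"dx": 0,"dy": 0,"dz": 0,"roll": 0},{"fingers": 1,"dx": 0,"dy": 0,"dz": 0,"roll": 0},{"fingers": 1,"dx": 0,"dy": 0,"dz": 0,"roll": 0},{"fingers": 1,"dx": 0,"dy": 0,"dz": 0,"roll": 0},{"fingers": 1,"dx": 0,"dy": 0,"dz": 0,"roll": 0}]' --squeeze 120

```text
time: 15.25
tool_pos: [0.4113, -0.2398, 0.0052]
tcp_rot: [3.093, 0.548, 0.0]
wrist_force: [-1.2, 0.7, 5.7]
width: 0.203
grip_force: 118.2
```

Run:
```python
from h import *
c,p,d=snap('wrist','w7'); s=read_state(); go(.41,-.24,.005,20)
knife(c,d,s)
```

```text
t 15.30 pos [ 0.4113 -0.2399  0.0052] az 20.09 tilt [ 0.0002 -0.0002] -> dx -0.0013 dy -0.0003 dz 0.0002 roll 0.09 F [-0.7  0.4  5.2] w 0.199 g 118.2
blade n 9374 tip 0.1211 zfit [0.0293 0.0005] yfit [ 0.0009 -0.0001]
```

```bash
cat >> h.py <<'E'
RACK=(np.array([.5793,-.0889]),47.15)
E
python3 - <<'E'
from h import *
for n,p in dict(C=(.5597,-.0795),A=(.6193,-.1325),B=(.5893,-.1099)).items(): print(n,inv(RACK,p).round(4))
L=.1137
q=fr(RACK,-.075-L,-.06); print(q); go(*q,.12,47.15)
E
```

```text
C [-0.0064  0.0208]
A [-0.0048 -0.059 ]
B [-0.0086 -0.0216]
[ 0.49495685 -0.26804777]
t 15.30 pos [ 0.4113 -0.2399  0.0052] az 20.09 tilt [ 0.0002 -0.0002] -> dx 0.0689 dy 0.0552 dz -0.1148 roll -27.06 F [-0.7  0.4  5.2] w 0.199 g 118.2
```

Request:
step_arm --commands '[{"fingers": 1,"dx": 0,"dy": 0,"dz": -0.03,"roll": 0},{"fingers": 1,"dx": 0,"dy": 0,"dz": -0.08,"roll": 0},{"fingers": 1,"dx": 0.02,"dy": 0.02,"dz": -0.115,"roll": -7},{"fingers": 1,"dx": 0.04,"dy": 0.035,"dz": -0.115,"roll": -14},{"fingers": 1,"dx": 0.06,"dy": 0.05,"dz": -0.115,"roll": -21},{"fingers": 1,"dx": 0.069,"dy": 0.055,"dz": -0.115,"roll": -27},{"fingers": 1,"dx": 0.069,"dy": 0.055,"dz": -0.115,"roll": -27},{"fingers": 1,"dx": 0.069,"dy": 0.055,"dz": -0.115,"roll": -27}]'

```text
time: 16.3
tool_pos: [0.4939, -0.2672, 0.119]
tcp_rot: [-2.88, -1.252, 0.002]
wrist_force: [-0.1, 0.0, -1.4]
width: 0.201
grip_force: 117.7
```

Run:
```python
from h import *
q=fr(RACK,-.075-.1137,-.0595); go(*q,.071,47.15)
c,p,d=snap('wrist','w8'); s=read_state()
go(*q,.071,47.15)
knife(c,d,s)
print('up px',p.shape)
```

```text
t 16.30 pos [ 0.4939 -0.2672  0.119 ] az 46.99 tilt [-0.0016  0.0009] -> dx 0.0001 dy 0.0009 dz 0.0480 roll -0.16 F [-0.1  0.  -1.4] w 0.201 g 117.7
t 16.35 pos [ 0.4939 -0.2673  0.1192] az 47.01 tilt [-0.0013  0.0007] -> dx 0.0002 dy 0.0009 dz 0.0482 roll -0.14 F [-0.4  0.4 -1.2] w 0.200 g 117.7
blade n 4416 tip 0.112 zfit [-0.001  -0.0006] yfit [-0.0031 -0.0005]
up px (400, 640, 3)
```

Request:
step_arm --commands '[{"fingers": 1,"dx": 0,"dy": 0.0015,"dz": 0.025,"roll": 0},{"fingers": 1,"dx": 0,"dy": 0.0015,"dz": 0.048,"roll": 0},{"fingers": 1,"dx": 0,"dy": 0.0015,"dz": 0.048,"roll": 0},{"fingers": 1,"dx": 0.015,"dy": 0.0015,"dz": 0.048,"roll": 0},{"fingers": 1,"dx": 0.03,"dy": 0.0015,"dz": 0.048,"roll": 0},{"fingers": 1,"dx": 0.04,"dy": 0.0015,"dz": 0.048,"roll": 0},{"fingers": 1,"dx": 0.04,"dy": 0.0015,"dz": 0.048,"roll": 0},{"fingers": 1,"dx": 0.04,"dy": 0.0015,"dz": 0.048,"roll": 0}]'

```text
time: 17.35
tool_pos: [0.5232, -0.2392, 0.0719]
tcp_rot: [2.88, 1.256, -0.0]
wrist_force: [-0.2, -0.5, -1.5]
width: 0.198
grip_force: 117.7
```

```bash
sed -i 's/^L=.*/L=.1125/' h.py
python3 - <<'E'
from h import *
c,p,d=snap('wrist','w9'); s=read_state()
go(*fr(RACK,.007-L,-.0595),.071,47.15)
knife(c,d,s)
cv2.imwrite('pics/w9.png',cv2.resize(p[0:200,180:460],None,fx=2.5,fy=2.5))
E
```

```text
t 17.40 pos [ 0.523  -0.2394  0.0718] az 47.10 tilt [-0.0002 -0.0001] -> dx 0.0431 dy -0.0016 dz 0.0008 roll -0.05 F [-0.4 -0.3 -1. ] w 0.201 g 117.7
blade n 5113 tip 0.1243 zfit [ 0.138  -0.0105] yfit [ 0.0028 -0.0008]
```

View pics/w9.png

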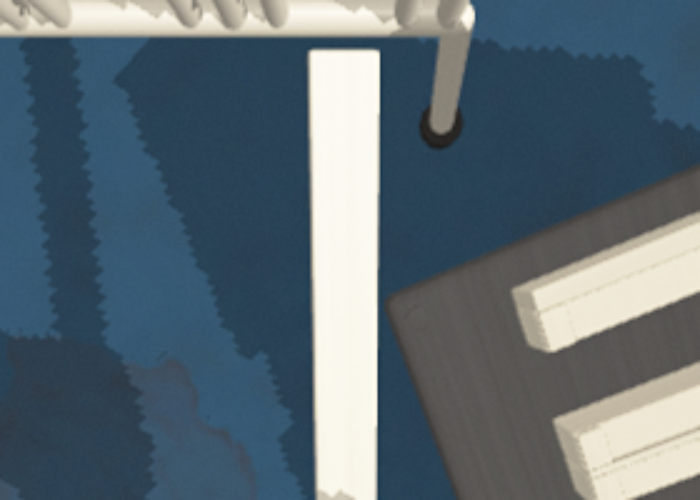

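Blade (crop x 310–378) sits centred between the lane's end posts (~275 and ~405). Advance under the shim.

Request:
step_arm --commands '[{"fingers": 1,"dx": 0.01,"dy": -0.0006,"dz": 0,"roll": 0},{"fingers": 1,"dx": 0.022,"dy": -0.0006,"dz": 0,"roll": 0},{"fingers": 1,"dx": 0.034,"dy": -0.0006,"dz": 0,"roll": 0},{"fingers": 1,"dx": 0.043,"dy": -0.0006,"dz": 0,"roll": 0},{"fingers": 1,"dx": 0.043,"dy": -0.0006,"dz": 0,"roll": 0},{"fingers": 1,"dx": 0.043,"dy": -0.0006,"dz": 0,"roll": 0}]'

```text
time: 18.15
tool_pos: [0.5519, -0.2074, 0.0717]
tcp_rot: [-2.88, -1.255, 0.001]
wrist_force: [-0.5, -0.7, -1.8]
width: 0.204
grip_force: 117.7
```

Run:
```python
from h import *
go(*fr(RACK,.007-L,-.0595),.071,47.15)
c,p,d=snap('side','s2')
c,p,d=snap('wrist','w10')
for n,t in (('side','s2'),('wrist','w10')):
    c=load(t)[0]; print(n,proj(c,np.array([.6193,-.1325,.084])))
```

```text
t 18.15 pos [ 0.5519 -0.2074  0.0717] az 47.11 tilt [-0.0004 -0.0001] -> dx 0.0000 dy -0.0010 dz 0.0007 roll -0.04 F [-0.5 -0.7 -1.8] w 0.204 g 117.7
side (np.float64(274.94133253474547), np.float64(216.74628565542548))
wrist (np.float64(315.2816671426205), np.float64(42.1483941068135))
```

Request:
step_arm --commands '[{"fingers": 1,"dx": 0,"dy": 0,"dz": -0.003,"roll": 0},{"fingers": 1,"dx": 0,"dy": 0,"dz": -0.006,"roll": 0},{"fingers": 1,"dx": 0,"dy": 0,"dz": -0.009,"roll": 0},{"fingers": 1,"dx": 0,"dy": 0,"dz": -0.013,"roll": 0},{"fingers": 1,"dx": 0,"dy": 0,"dz": -0.018,"roll": 0},{"fingers": 1,"dx": 0,"dy": 0,"dz": -0.024,"roll": 0},{"fingers": 1,"dx": 0,"dy": 0,"dz": -0.03,"roll": 0},{"fingers": 1,"dx": 0,"dy": 0,"dz": -0.03,"roll": 0}]'

```text
time: 19.25
tool_pos: [0.5526, -0.2077, 0.1027]
tcp_rot: [2.879, 1.255, 0.002]
wrist_force: [0.5, -0.8, -1.2]
width: 0.2
grip_force: 117.7
```

```bash
cat >> h.py <<'E'
def shimblade(tag):
    """disc on the blade in tool frame (wrist)"""
    c,p,d=snap('wrist',tag); s=read_state(); W=cloud(c,d);M=R.from_rotvec(s['tcp_rot']).as_matrix();Q=(W-s['tool_pos'])@M
    k=(Q[...,0]>.06)&(Q[...,0]<.14)&(abs(Q[...,1])<.03)&(Q[...,2]<-.003)&(Q[...,2]>-.012);P=Q[k]
    if len(P)<50: print('no disc',len(P)); return
    k=cv2.morphologyEx(k.astype(np.uint8),cv2.MORPH_OPEN,np.ones((9,9),np.uint8))>0; P=Q[k]
    if len(P)<50: print('no disc',len(P)); return
    (x,y),r=cv2.minEnclosingCircle(P[:,:2].astype(np.float32)); A=np.c_[P[:,:2],np.ones(len(P))]
    print('disc tool x %.4f y %.4f r %.4f'%(x,y,r),'z',np.median(P[:,2]).round(4),'slope',np.linalg.lstsq(A,P[:,2],rcond=None)[0][:2].round(3),'n',len(P),'rows',np.nonzero(k)[0].min(),'tilt',M[:2,2].round(4))
    return s,W
E
python3 - <<'E'
from h import *
shimblade('w11'); go(*fr(RACK,.007-L,-.0595),.071,47.15)
c,p,d=load('w11'); cv2.imwrite('pics/w11.png',cv2.resize(p[0:200,180:460],None,fx=2.5,fy=2.5))
E
```

```text
disc tool x 0.1004 y -0.0019 r 0.0161 z -0.0054 slope [0. 0.] n 4824 rows 6 tilt [ 0.0009 -0.0004]
t 19.30 pos [ 0.5523 -0.2076  0.1023] az 47.09 tilt [ 0.0009 -0.0004] -> dx -0.0001 dy -0.0014 dz 0.0313 roll -0.06 F [-0.6 -0.2 -1.5] w 0.198 g 117.7
```

View pics/w11.png

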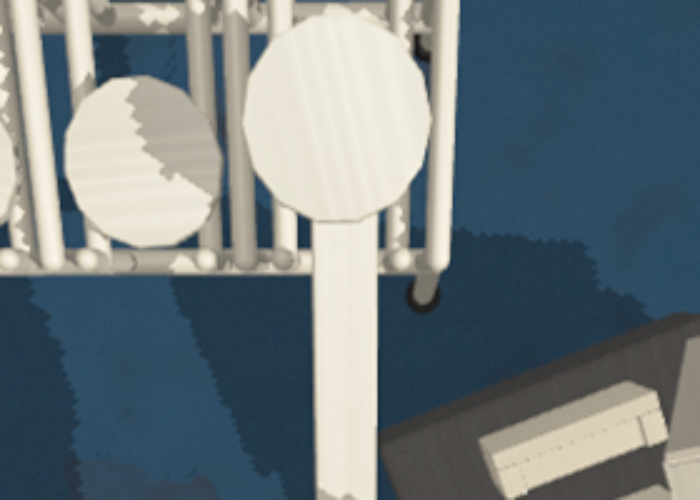

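Shim rides level on the blade (disc centre crop (337,118)), and 26 mm clear of the wires. Withdraw and carry to pocket 0.

Request:
step_arm --commands '[{"fingers": 1,"dx": -0.003,"dy": 0,"dz": -0.003,"roll": 0},{"fingers": 1,"dx": -0.009,"dy": 0,"dz": -0.007,"roll": 0},{"fingers": 1,"dx": -0.018,"dy": 0,"dz": -0.01,"roll": 0},{"fingers": 1,"dx": -0.028,"dy": 0,"dz": -0.01,"roll": 0},{"fingers": 1,"dx": -0.039,"dy": 0,"dz": -0.01,"roll": 0},{"fingers": 1,"dx": -0.05,"dy": 0,"dz": -0.01,"roll": 0},{"fingers": 1,"dx": -0.061,"dy": 0,"dz": -0.01,"roll": 0},{"fingers": 1,"dx": -0.072,"dy": 0,"dz": -0.01,"roll": 0}]'

```text
time: 20.3
tool_pos: [0.5023, -0.2608, 0.1117]
tcp_rot: [-2.88, -1.255, 0.0]
wrist_force: [0.7, 0.2, -1.2]
width: 0.201
grip_force: 117.7
```

Request:
step_arm --commands '[{"fingers": 1,"dx": -0.011,"dy": 0,"dz": 0,"roll": 0},{"fingers": 1,"dx": -0.02,"dy": 0,"dz": 0,"roll": 0},{"fingers": 1,"dx": -0.026,"dy": 0,"dz": 0,"roll": 0},{"fingers": 1,"dx": -0.028,"dy": 0,"dz": 0,"roll": 0},{"fingers": 1,"dx": -0.028,"dy": 0,"dz": 0,"roll": 0}]'

```text
time: 20.92
tool_pos: [0.4839, -0.2807, 0.1118]
tcp_rot: [-2.88, -1.255, -0.0]
wrist_force: [-0.3, -0.8, -2.1]
width: 0.202
grip_force: 117.7
```

```bash
sed -i 's/^CASE=.*/CASE=(np.array([.5932,-.2984]),-20.75)/' h.py
python3 - <<'E'
from h import *
shimblade('w12'); go(*fr(CASE,-.08-.1004,.058),.112,-20.75)
E
```

```text
disc tool x 0.1002 y -0.0022 r 0.0161 z -0.0049 slope [0.001 0.002] n 4635 rows 6 tilt [0.0002 0.0001]
t 20.98 pos [ 0.484  -0.2806  0.1118] az 47.09 tilt [0.0002 0.0001] -> dx 0.0470 dy -0.0969 dz -0.0002 roll 67.84 F [-0.3 -0.5 -1.3] w 0.202 g 117.7
```

Request:
step_arm --commands '[{"fingers": 1,"dx": 0.003,"dy": -0.005,"dz": 0,"roll": 2},{"fingers": 1,"dx": 0.008,"dy": -0.017,"dz": 0,"roll": 6},{"fingers": 1,"dx": 0.015,"dy": -0.032,"dz": 0,"roll": 11},{"fingers": 1,"dx": 0.023,"dy": -0.048,"dz": 0,"roll": 17},{"fingers": 1,"dx": 0.031,"dy": -0.064,"dz": 0,"roll": 23},{"fingers": 1,"dx": 0.038,"dy": -0.079,"dz": 0,"roll": 29},{"fingers": 1,"dx": 0.044,"dy": -0.091,"dz": 0,"roll": 35},{"fingers": 1,"dx": 0.047,"dy": -0.097,"dz": 0,"roll": 41}]'

```text
time: 21.98
tool_pos: [0.4447, -0.1793, 0.1118]
tcp_rot: [-3.137, -0.163, 0.0]
wrist_force: [-0.6, -0.2, -0.9]
width: 0.202
grip_force: 117.7
```

Request:
step_arm --commands '[{"fingers": 1,"dx": 0,"dy": 0,"dz": 0,"roll": 6},{"fingers": 1,"dx": 0,"dy": 0,"dz": 0,"roll": 12},{"fingers": 1,"dx": 0,"dy": 0,"dz": 0,"roll": 18},{"fingers": 1,"dx": 0,"dy": 0,"dz": 0,"roll": 23},{"fingers": 1,"dx": 0,"dy": 0,"dz": 0,"roll": 26},{"fingers": 1,"dx": 0,"dy": 0,"dz": 0,"roll": 26.8},{"fingers": 1,"dx": 0,"dy": 0,"dz": 0,"roll": 26.8},{"fingers": 1,"dx": 0,"dy": 0,"dz": 0,"roll": 26.8}]'

```text
time: 22.98
tool_pos: [0.4449, -0.1802, 0.1118]
tcp_rot: [-3.091, 0.564, -0.0]
wrist_force: [0.7, -0.4, -2.1]
width: 0.202
grip_force: 117.7
```

```bash
cat >> h.py <<'E'
def blocks(tag):
    c,p,d=load(tag);W=cloud(c,d)
    m=(W[...,2]>.043)&(W[...,2]<.057)
    n,lab,st,ce=cv2.connectedComponentsWithStats(m.astype(np.uint8))
    for i in range(1,n):
        P=W[lab==i]; r=cv2.minAreaRect(P[:,:2].astype(np.float32)); q=inv(CASE,r[0])
        if st[i,4]>150 and abs(q[0])<.03 and abs(q[1])<.1: print('blk',ce[i].round(),st[i,4],'size',np.round(r[1],4),round(r[2],1),'z',np.median(P[:,2]).round(4),'case',q.round(4))
E
python3 - <<'E'
from h import *
shimblade('w13'); go(*fr(CASE,-.08-.1002,.0578),.112,-20.75); blocks('w13')
E
```

```text
disc tool x 0.1008 y -0.0003 r 0.0161 z -0.0049 slope [0.001 0.002] n 4691 rows 5 tilt [-0.  0.]
t 23.02 pos [ 0.4449 -0.1802  0.1118] az -20.69 tilt [-0.  0.] -> dx 0.0004 dy 0.0002 dz -0.0002 roll 0.06 F [-0.1 -0.9 -0.8] w 0.201 g 117.7
```

Request:
step_arm --commands '[{"fingers": 1,"dx": 0.003,"dy": 0,"dz": 0,"roll": 0},{"fingers": 1,"dx": 0.01,"dy": 0,"dz": 0,"roll": 0},{"fingers": 1,"dx": 0.02,"dy": 0,"dz": 0.005,"roll": 0},{"fingers": 1,"dx": 0.032,"dy": 0,"dz": 0.012,"roll": 0},{"fingers": 1,"dx": 0.045,"dy": 0,"dz": 0.02,"roll": 0},{"fingers": 1,"dx": 0.055,"dy": 0,"dz": 0.025,"roll": 0},{"fingers": 1,"dx": 0.06,"dy": 0,"dz": 0.027,"roll": 0},{"fingers": 1,"dx": 0.06,"dy": 0,"dz": 0.027,"roll": 0}]'

```text
time: 24.02
tool_pos: [0.5011, -0.2015, 0.0845]
tcp_rot: [-3.09, 0.565, 0.001]
wrist_force: [0.1, -0.2, -0.9]
width: 0.199
grip_force: 117.7
```

Run:
```python
from h import *
shimblade('w14'); go(*fr(CASE,-.1005,.0585),.07,-20.75); blocks('w14')
c,p,d=load('w14'); cv2.imwrite('pics/w14.png',cv2.resize(p[0:240,160:480],None,fx=2.4,fy=2.4))
```

```text
disc tool x 0.1011 y -0.0005 r 0.0160 z -0.0048 slope [0.001 0.002] n 4593 rows 6 tilt [-0.0005  0.0002]
t 24.07 pos [ 0.5008 -0.2014  0.0846] az -20.71 tilt [-0.0005  0.0002] -> dx 0.0202 dy -0.0005 dz 0.0146 roll 0.04 F [-0.7 -0.2 -0.5] w 0.200 g 117.7
blk [278.  26.] 981 size [0.0141 0.0337] 68.3 z 0.0492 case [-0.0063  0.0761]
blk [357.  30.] 1727 size [0.0199 0.0341] 69.2 z 0.0472 case [-0.0062  0.0388]
blk [425.  35.] 2763 size [0.0209 0.034 ] 69.7 z 0.0472 case [-0.0062 -0.0011]
blk [498.  35.] 2895 size [0.0219 0.0341] 69.0 z 0.0471 case [-0.0061 -0.0411]
blk [568.  34.] 2450 size [0.0167 0.0348] 70.8 z 0.0475 case [-0.0058 -0.0778]
```

View pics/w14.png

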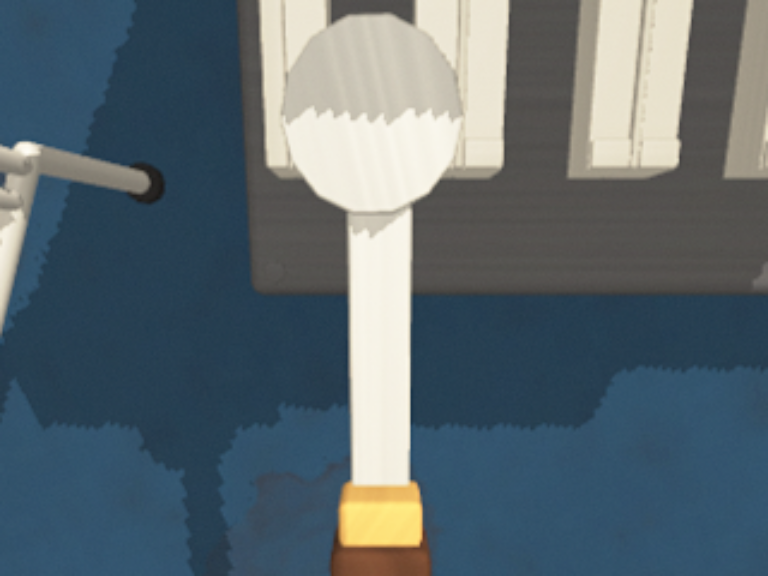

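Shim over the front of pocket 0; blade centred between blocks at crop x≈300 and ≈465. Advance 20 mm and lower.

Request:
step_arm --commands '[{"fingers": 1,"dx": 0.004,"dy": -0.0004,"dz": 0,"roll": 0},{"fingers": 1,"dx": 0.011,"dy": -0.0004,"dz": 0.004,"roll": 0},{"fingers": 1,"dx": 0.017,"dy": -0.0004,"dz": 0.01,"roll": 0},{"fingers": 1,"dx": 0.0197,"dy": -0.0004,"dz": 0.017,"roll": 0},{"fingers": 1,"dx": 0.0197,"dy": -0.0004,"dz": 0.023,"roll": 0},{"fingers": 1,"dx": 0.0197,"dy": -0.0004,"dz": 0.026,"roll": 0},{"fingers": 1,"dx": 0.0197,"dy": -0.0004,"dz": 0.026,"roll": 0}]'

```text
time: 24.95
tool_pos: [0.519, -0.2079, 0.0583]
tcp_rot: [-3.09, 0.565, 0.002]
wrist_force: [0.2, -0.2, -1.1]
width: 0.199
grip_force: 117.7
```

```bash
sed -i 's/^CASE=.*/CASE=(np.array([.59285,-.29934]),-20.75)/' h.py
python3 - <<'E'
from h import *
shimblade('w15'); go(*fr(CASE,-.1011,.0595),.041,-20.75); blocks('w15')
E
```

```text
disc tool x 0.1006 y -0.0003 r 0.0159 z -0.0045 slope [0. 0.] n 3862 rows 9 tilt [-0.0004  0.0002]
t 25.00 pos [ 0.5193 -0.208   0.0586] az -20.71 tilt [-0.0004  0.0002] -> dx 0.0001 dy -0.0001 dz 0.0176 roll 0.04 F [-0.  -0.3 -1.3] w 0.201 g 117.7
blk [527.  51.] 5041 size [0.0221 0.0451] 69.3 z 0.0473 case [-0.0005 -0.04  ]
blk [275.  59.] 2157 size [0.0142 0.0416] 69.5 z 0.0492 case [-0.002  0.077]
blk [361.  58.] 3330 size [0.0202 0.0405] 69.2 z 0.0473 case [-0.0025  0.0398]
blk [442.  56.] 4351 size [0.0209 0.0416] 69.1 z 0.0472 case [-0.0023 -0.    ]
blk [606.  56.] 3997 size [0.017 0.042] 69.5 z 0.0474 case [-0.002  -0.0769]
```

Request:
step_arm --commands '[{"fingers": 1,"dx": 0,"dy": 0,"dz": 0.004,"roll": 0},{"fingers": 1,"dx": 0,"dy": 0,"dz": 0.008,"roll": 0},{"fingers": 1,"dx": 0,"dy": 0,"dz": 0.012,"roll": 0},{"fingers": 1,"dx": 0,"dy": 0,"dz": 0.0165,"roll": 0},{"fingers": 1,"dx": 0,"dy": 0,"dz": 0.0165,"roll": 0},{"fingers": 1,"dx": 0,"dy": 0,"dz": 0.0165,"roll": 0}]'

```text
time: 25.75
tool_pos: [0.5196, -0.2081, 0.0423]
tcp_rot: [3.09, -0.565, 0.0]
wrist_force: [0.1, -0.0, -1.5]
width: 0.203
grip_force: 117.7
```

Run:
```python
from h import *
c,p,d=snap('wrist','w16'); W=cloud(c,d); go(*fr(CASE,-.1011,.0595),.041,-20.75)
a=CASE[1]
X=np.apply_along_axis(lambda q:q,2,W)
q=W[...,:2]-CASE[0];t=np.radians(a);cx=q[...,0]*np.cos(t)+q[...,1]*np.sin(t);cy=-q[...,0]*np.sin(t)+q[...,1]*np.cos(t)
for py in (.06,.02,-.02,-.06):
    k=(abs(cx)<.022)&(abs(cy-py)<.0135)&(W[...,2]>.045)
    k2=(np.hypot(cx,cy-py)<.009)
    print(py,k.sum(),'z top mid',np.nanmedian(W[...,2][k2]).round(4) if k2.any() else None,np.nanmin(cx[k]) if k.any() else None,np.nanmedian(cx[k]).round(4) if k.any() else None)
```

```text
t 25.80 pos [ 0.5197 -0.2081  0.0424] az -20.71 tilt [ 0.0002 -0.0001] -> dx -0.0004 dy -0.0001 dz 0.0014 roll 0.04 F [ 0.  -0.4 -1.2] w 0.200 g 117.7
0.06 5711 z top mid 0.051 -0.02197772285201224 -0.0002
0.02 1921 z top mid 0.029 -0.02195585218063299 -0.0014
-0.02 2059 z top mid 0.029 -0.02193660905007045 -0.0012
-0.06 2069 z top mid 0.0291 -0.021915468851420532 -0.0028
```

Request:
step_arm --commands '[{"fingers": 1,"dx": 0,"dy": 0,"dz": 0.001,"roll": 0},{"fingers": 1,"dx": -0.01,"dy": 0,"dz": 0.001,"roll": 0},{"fingers": 1,"dx": -0.025,"dy": 0,"dz": 0.001,"roll": 0},{"fingers": 1,"dx": -0.045,"dy": 0,"dz": 0.001,"roll": 0},{"fingers": 1,"dx": -0.065,"dy": 0,"dz": 0.0,"roll": 0},{"fingers": 1,"dx": -0.085,"dy": 0,"dz": -0.02,"roll": 0},{"fingers": 1,"dx": -0.1,"dy": 0,"dz": -0.06,"roll": 0},{"fingers": 1,"dx": -0.1,"dy": 0,"dz": -0.08,"roll": 0}]'

```text
time: 26.8
tool_pos: [0.4245, -0.1721, 0.1236]
tcp_rot: [3.09, -0.565, 0.001]
wrist_force: [-0.1, -0.1, -1.5]
width: 0.201
grip_force: 117.7
```

Run:
```python
from h import *
go(*fr(RACK,-.075-L,-.0205),.12,47.15)
c,p,d=snap('wrist','w17'); knife(c,d,read_state())
c,p,d=snap('top','top2')
W=cloud(c,d);q=W[...,:2]-CASE[0]
def pk(x,y):
    r=fr(CASE,x,y); k=np.hypot(W[...,0]-r[0],W[...,1]-r[1])<.008; return np.nanmedian(W[...,2][k]).round(4)
print([pk(0,y) for y in(.06,.02,-.02,-.06)])
for n,y in dict(C=.0205,B=-.0205,A=-.0595).items():
    r=fr(RACK,-.006,y);k=np.hypot(W[...,0]-r[0],W[...,1]-r[1])<.006; print(n,np.nanmedian(W[...,2][k]).round(4))
```

```text
t 26.80 pos [ 0.4245 -0.1721  0.1236] az -20.72 tilt [ 0.0008 -0.0004] -> dx 0.0637 dy 0.0488 dz 0.0037 roll -67.87 F [-0.1 -0.1 -1.5] w 0.201 g 117.7
blade n 4317 tip 0.11 zfit [0.0038 0.0016] yfit [-0.0033  0.0011]
[np.float64(0.0537), np.float64(0.0319), np.float64(0.0322), np.float64(0.0322)]
C 0.0841
B 0.0844
A -0.0001
```

Pocket 0 is filled (top camera reads ~52 mm there); the others are empty, and shims B and C are still on the rack. On to lane 2.

Request:
step_arm --commands '[{"fingers": 1,"dx": 0.01,"dy": 0.007,"dz": 0,"roll": -9},{"fingers": 1,"dx": 0.02,"dy": 0.015,"dz": 0,"roll": -18},{"fingers": 1,"dx": 0.03,"dy": 0.023,"dz": 0,"roll": -27},{"fingers": 1,"dx": 0.04,"dy": 0.031,"dz": 0,"roll": -36},{"fingers": 1,"dx": 0.05,"dy": 0.038,"dz": 0,"roll": -45},{"fingers": 1,"dx": 0.06,"dy": 0.046,"dz": 0,"roll": -54},{"fingers": 1,"dx": 0.064,"dy": 0.049,"dz": 0,"roll": -62},{"fingers": 1,"dx": 0.064,"dy": 0.049,"dz": 0,"roll": -67.9}]'

```text
time: 27.9
tool_pos: [0.4674, -0.2408, 0.1205]
tcp_rot: [-2.875, -1.261, 0.002]
wrist_force: [-0.0, 0.0, -0.6]
width: 0.201
grip_force: 117.7
```

Request:
step_arm --commands '[{"fingers": 1,"dx": 0,"dy": 0,"dz": 0.025,"roll": 0},{"fingers": 1,"dx": 0,"dy": 0,"dz": 0.052,"roll": 0},{"fingers": 1,"dx": 0,"dy": 0,"dz": 0.052,"roll": 0},{"fingers": 1,"dx": 0.02,"dy": 0,"dz": 0.052,"roll": 0},{"fingers": 1,"dx": 0.04,"dy": 0,"dz": 0.052,"roll": 0},{"fingers": 1,"dx": 0.04,"dy": 0,"dz": 0.052,"roll": 0},{"fingers": 1,"dx": 0.04,"dy": 0,"dz": 0.052,"roll": 0}]'

```text
time: 28.78
tool_pos: [0.4964, -0.2115, 0.0708]
tcp_rot: [2.877, 1.259, 0.001]
wrist_force: [0.1, -0.1, -0.5]
width: 0.199
grip_force: 117.8
```

```bash
cat >> h.py <<'E'
def posts(tag):
    """wrist: blade vs lane posts, tool y of front-rail tops near blade"""
    c,p,d=snap('wrist',tag); s=read_state(); W=cloud(c,d);M=R.from_rotvec(s['tcp_rot']).as_matrix();Q=(W-s['tool_pos'])@M
    k=(W[...,2]>.0835)&(W[...,2]<.092)&(abs(Q[...,1])<.06)&(Q[...,0]>.09)&(Q[...,0]<.15)
    n,lab,st,ce=cv2.connectedComponentsWithStats(k.astype(np.uint8))
    for i in range(1,n):
        if st[i,4]>8: P=Q[lab==i]; print('post',st[i,4],'tool x %.4f y %.4f'%tuple(P[:,:2].mean(0)),'ymin/max',P[:,1].min().round(4),P[:,1].max().round(4))
    k=(Q[...,0]>.04)&(Q[...,0]<.105)&(abs(Q[...,1])<.012)&(abs(Q[...,2])<.006);P=Q[k];A=np.c_[P[:,0],np.ones(len(P))]
    print('blade yfit',np.linalg.lstsq(A,P[:,1],rcond=None)[0].round(4),'z',np.linalg.lstsq(A,P[:,2],rcond=None)[0].round(4))
E
python3 - <<'E'
from h import *
posts('w18'); go(*fr(RACK,.004-L,-.0205),.071,47.15)
E
```

```text
blade yfit [-0.0045 -0.0003] z [-0.0005 -0.0011]
t 28.82 pos [ 0.496  -0.2117  0.0707] az 47.24 tilt [ 0.0004 -0.0004] -> dx 0.0381 dy -0.0019 dz -0.0003 roll 0.09 F [-0.3  0.2 -1.3] w 0.199 g 117.8
```

Run:
```python
from h import *
c,p,d=load('w18');W=cloud(c,d);s=read_state();M=R.from_rotvec(s['tcp_rot']).as_matrix();Q=(W-s['tool_pos'])@M
for zt in(.078,.081,.084):
    k=(W[...,2]>zt)&(W[...,2]<.095)&(Q[...,0]>.10)
    n,lab,st,ce=cv2.connectedComponentsWithStats(k.astype(np.uint8))
    for i in range(1,n):
        if st[i,4]>5: P=Q[lab==i]; print(zt,st[i].tolist(),'x %.4f y %.4f z %.4f'%(*P[:,:2].mean(0),W[lab==i][:,2].mean()),P[:,1].min().round(4),P[:,1].max().round(4))
# same in w9 (good reference): show z max
c,p,d=load('w9');W=cloud(c,d);print('w9 zmax',np.nanmax(W[:20,200:400,2]))
```

```text
w9 zmax 0.07376479823883311
```

Request:
step_arm --commands '[{"fingers": 1,"dx": 0,"dy": -0.002,"dz": 0,"roll": 0},{"fingers": 1,"dx": 0,"dy": -0.002,"dz": 0,"roll": 0},{"fingers": 1,"dx": 0.006,"dy": -0.002,"dz": 0,"roll": 0},{"fingers": 1,"dx": 0.01,"dy": -0.002,"dz": 0,"roll": 0},{"fingers": 1,"dx": 0.014,"dy": -0.002,"dz": 0,"roll": 0},{"fingers": 1,"dx": 0.014,"dy": -0.002,"dz": 0,"roll": 0}]'

```text
time: 29.58
tool_pos: [0.504, -0.1999, 0.0703]
tcp_rot: [2.879, 1.258, 0.0]
wrist_force: [0.2, -1.2, -1.1]
width: 0.204
grip_force: 117.8
```

Run:
```python
from h import *
posts('w19'); go(*fr(RACK,.004-L,-.0205),.071,47.15)
c,p,d=load('w19');W=cloud(c,d);s=read_state();M=R.from_rotvec(s['tcp_rot']).as_matrix();Q=(W-s['tool_pos'])@M
for zt in(.078,.083):
    k=(W[...,2]>zt)&(W[...,2]<.095)&(Q[...,0]>.08)
    n,lab,st,ce=cv2.connectedComponentsWithStats(k.astype(np.uint8))
    for i in range(1,n):
        if st[i,4]>5: P=Q[lab==i]; print(zt,st[i].tolist(),'x %.4f y %.4f z %.4f'%(*P[:,:2].mean(0),W[lab==i][:,2].mean()),P[:,1].min().round(4),P[:,1].max().round(4))
```

```text
post 190 tool x 0.1100 y -0.0589 ymin/max -0.06 -0.0571
post 11 tool x 0.1144 y -0.0453 ymin/max -0.0464 -0.0442
post 341 tool x 0.1099 y -0.0202 ymin/max -0.0226 -0.0178
post 336 tool x 0.1100 y 0.0194 ymin/max 0.017 0.0219
post 254 tool x 0.1096 y 0.0585 ymin/max 0.0565 0.06
post 160 tool x 0.1062 y -0.0517 ymin/max -0.0542 -0.0498
post 148 tool x 0.1061 y -0.0280 ymin/max -0.0304 -0.026
post 142 tool x 0.1061 y -0.0122 ymin/max -0.0145 -0.01
post 141 tool x 0.1061 y 0.0115 ymin/max 0.0093 0.014
post 153 tool x 0.1061 y 0.0272 ymin/max 0.025 0.0297
post 156 tool x 0.1061 y 0.0510 ymin/max 0.049 0.0538
blade yfit [-0.0013 -0.0005] z [ 0.0008 -0.001 ]
t 29.62 pos [ 0.5039 -0.2     0.0703] az 47.21 tilt [-0. -0.] -> dx 0.0243 dy 0.0002 dz -0.0007 roll 0.06 F [-0.3  0.2 -0.9] w 0.202 g 117.8
0.078 [46, 0, 51, 37, 1121] x 0.1091 y -0.0954 z 0.0828 -0.1032 -0.0887
0.078 [132, 0, 24, 37, 473] x 0.1089 y -0.0675 z 0.0819 -0.0707 -0.0654
0.078 [152, 0, 103, 38, 2221] x 0.1106 y -0.0447 z 0.0827 -0.0658 -0.0256
0.078 [259, 0, 17, 37, 471] x 0.1093 y -0.0200 z 0.0839 -0.0229 -0.0177
0.078 [28
[... 1317 characters left out ...]
83 [212, 14, 4, 4, 6] x 0.1100 y -0.0402 z 0.0836 -0.0406 -0.0398
0.083 [68, 18, 19, 16, 201] x 0.1063 y -0.0913 z 0.0858 -0.0943 -0.0892
0.083 [132, 18, 18, 16, 183] x 0.1062 y -0.0675 z 0.0858 -0.0707 -0.0656
0.083 [175, 18, 16, 16, 169] x 0.1062 y -0.0517 z 0.0859 -0.0542 -0.0498
0.083 [239, 18, 14, 16, 155] x 0.1061 y -0.0279 z 0.0861 -0.0304 -0.026
0.083 [281, 18, 13, 16, 149] x 0.1060 y -0.0122 z 0.0863 -0.0145 -0.01
0.083 [344, 18, 13, 16, 148] x 0.1060 y 0.0115 z 0.0861 0.0093 0.014
0.083 [385, 18, 14, 16, 155] x 0.1061 y 0.0272 z 0.0861 0.025 0.0297
0.083 [447, 18, 16, 17, 167] x 0.1061 y 0.0509 z 0.0860 0.049 0.0538
0.083 [622, 93, 18, 7, 72] x 0.0810 y 0.1260 z 0.0858 0.123 0.1296
```

Lane posts at tool y −12.2/+11.5 mm, blade −0.6: centred. Advance, lift, and withdraw.

Request:
step_arm --commands '[{"fingers": 1,"dx": 0.012,"dy": 0,"dz": 0,"roll": 0},{"fingers": 1,"dx": 0.0245,"dy": 0,"dz": 0,"roll": 0},{"fingers": 1,"dx": 0.0245,"dy": 0,"dz": -0.002,"roll": 0},{"fingers": 1,"dx": 0.0245,"dy": 0,"dz": -0.006,"roll": 0},{"fingers": 1,"dx": 0.0245,"dy": 0,"dz": -0.009,"roll": 0},{"fingers": 1,"dx": 0.0245,"dy": 0,"dz": -0.013,"roll": 0},{"fingers": 1,"dx": 0.0245,"dy": 0,"dz": -0.018,"roll": 0},{"fingers": 1,"dx": 0.0245,"dy": 0,"dz": -0.024,"roll": 0}]'

```text
time: 30.62
tool_pos: [0.5203, -0.1823, 0.0947]
tcp_rot: [-2.879, -1.257, 0.0]
wrist_force: [-0.7, 0.5, -1.2]
width: 0.2
grip_force: 117.8
```

Request:
step_arm --commands '[{"fingers": 1,"dx": 0,"dy": 0,"dz": -0.006,"roll": 0},{"fingers": 1,"dx": 0,"dy": 0,"dz": -0.009,"roll": 0},{"fingers": 1,"dx": 0,"dy": 0,"dz": -0.009,"roll": 0},{"fingers": 1,"dx": 0,"dy": 0,"dz": -0.009,"roll": 0}]'

```text
time: 31.12
tool_pos: [0.5202, -0.1821, 0.1031]
tcp_rot: [-2.879, -1.257, 0.0]
wrist_force: [-0.1, 0.7, -1.0]
width: 0.201
grip_force: 117.8
```

Run:
```python
from h import *
shimblade('w20'); go(*fr(RACK,.004-L,-.0205),.071,47.15)
```

```text
disc tool x 0.1003 y 0.0002 r 0.0160 z -0.005 slope [-0.001  0.   ] n 4461 rows 6 tilt [-0.0005  0.0002]
t 31.18 pos [ 0.5201 -0.1821  0.103 ] az 47.19 tilt [-0.0005  0.0002] -> dx 0.0001 dy 0.0005 dz 0.0320 roll 0.04 F [-0.1  0.2 -1.6] w 0.200 g 117.8
```

Same carry, to pocket 1.

Request:
step_arm --commands '[{"fingers": 1,"dx": -0.003,"dy": 0,"dz": -0.003,"roll": 0},{"fingers": 1,"dx": -0.009,"dy": 0,"dz": -0.007,"roll": 0},{"fingers": 1,"dx": -0.018,"dy": 0,"dz": -0.01,"roll": 0},{"fingers": 1,"dx": -0.029,"dy": 0,"dz": -0.01,"roll": 0},{"fingers": 1,"dx": -0.041,"dy": 0,"dz": -0.01,"roll": 0},{"fingers": 1,"dx": -0.053,"dy": 0,"dz": -0.01,"roll": 0},{"fingers": 1,"dx": -0.065,"dy": 0,"dz": -0.01,"roll": 0},{"fingers": 1,"dx": -0.077,"dy": 0,"dz": -0.01,"roll": 0}]'

```text
time: 32.17
tool_pos: [0.4674, -0.2393, 0.1132]
tcp_rot: [-2.879, -1.257, 0.0]
wrist_force: [-0.3, -0.5, -1.6]
width: 0.2
grip_force: 117.8
```

Request:
step_arm --commands '[{"fingers": 1,"dx": -0.009,"dy": 0,"dz": 0,"roll": 0},{"fingers": 1,"dx": -0.015,"dy": 0,"dz": 0,"roll": 0},{"fingers": 1,"dx": -0.018,"dy": 0,"dz": 0,"roll": 0},{"fingers": 1,"dx": -0.018,"dy": 0,"dz": 0,"roll": 0}]'

```text
time: 32.67
tool_pos: [0.4559, -0.252, 0.1133]
tcp_rot: [2.879, 1.257, 0.0]
wrist_force: [-0.8, -0.8, -1.4]
width: 0.201
grip_force: 117.8
```

Run:
```python
from h import *
shimblade('w21'); go(*fr(CASE,-.08-.1003,.0205),.112,-20.75)
```

```text
disc tool x 0.1002 y -0.0000 r 0.0162 z -0.0049 slope [0.    0.002] n 4638 rows 6 tilt [0.0002 0.    ]
t 32.73 pos [ 0.456  -0.2518  0.1133] az 47.19 tilt [0.0002 0.    ] -> dx 0.0095 dy -0.0421 dz 0.0013 roll 67.94 F [-0.9  0.1 -1.7] w 0.202 g 117.8
```

Request:
step_arm --commands '[{"fingers": 1,"dx": 0.001,"dy": -0.004,"dz": 0,"roll": 2},{"fingers": 1,"dx": 0.003,"dy": -0.011,"dz": 0,"roll": 6},{"fingers": 1,"dx": 0.005,"dy": -0.019,"dz": 0,"roll": 11},{"fingers": 1,"dx": 0.006,"dy": -0.027,"dz": 0,"roll": 17},{"fingers": 1,"dx": 0.008,"dy": -0.034,"dz": 0,"roll": 23},{"fingers": 1,"dx": 0.009,"dy": -0.039,"dz": 0,"roll": 29},{"fingers": 1,"dx": 0.0095,"dy": -0.042,"dz": 0,"roll": 35},{"fingers": 1,"dx": 0.0095,"dy": -0.042,"dz": 0,"roll": 41}]'

```text
time: 33.72
tool_pos: [0.4315, -0.2159, 0.1133]
tcp_rot: [-3.137, -0.165, -0.0]
wrist_force: [0.2, -0.1, -1.5]
width: 0.205
grip_force: 117.7
```

Request:
step_arm --commands '[{"fingers": 1,"dx": 0,"dy": 0,"dz": 0,"roll": 6},{"fingers": 1,"dx": 0,"dy": 0,"dz": 0,"roll": 12},{"fingers": 1,"dx": 0,"dy": 0,"dz": 0,"roll": 18},{"fingers": 1,"dx": 0,"dy": 0,"dz": 0,"roll": 23},{"fingers": 1,"dx": 0,"dy": 0,"dz": 0,"roll": 26},{"fingers": 1,"dx": 0,"dy": 0,"dz": 0,"roll": 26.9},{"fingers": 1,"dx": 0,"dy": 0,"dz": 0,"roll": 26.9},{"fingers": 1,"dx": 0,"dy": 0,"dz": 0,"roll": 26.9}]'

```text
time: 34.72
tool_pos: [0.4315, -0.2163, 0.1133]
tcp_rot: [-3.091, 0.564, -0.0]
wrist_force: [-0.5, 0.1, -1.9]
width: 0.203
grip_force: 117.7
```

Request:
step_arm --commands '[{"fingers": 1,"dx": 0.003,"dy": 0,"dz": 0,"roll": 0},{"fingers": 1,"dx": 0.01,"dy": 0,"dz": 0,"roll": 0},{"fingers": 1,"dx": 0.02,"dy": 0,"dz": 0.005,"roll": 0},{"fingers": 1,"dx": 0.032,"dy": 0,"dz": 0.012,"roll": 0},{"fingers": 1,"dx": 0.045,"dy": 0,"dz": 0.02,"roll": 0},{"fingers": 1,"dx": 0.055,"dy": 0,"dz": 0.027,"roll": 0},{"fingers": 1,"dx": 0.06,"dy": 0,"dz": 0.03,"roll": 0},{"fingers": 1,"dx": 0.06,"dy": 0,"dz": 0.03,"roll": 0}]'

```text
time: 35.72
tool_pos: [0.4876, -0.2376, 0.0828]
tcp_rot: [-3.09, 0.565, 0.002]
wrist_force: [0.6, -0.3, -1.7]
width: 0.204
grip_force: 117.7
```

Run:
```python
from h import *
shimblade('w22'); go(*fr(CASE,-.1003,.0200),.057,-20.75); blocks('w22')
```

```text
disc tool x 0.1008 y 0.0018 r 0.0159 z -0.0047 slope [-0.001  0.002] n 4432 rows 6 tilt [-0.0007  0.0004]
t 35.77 pos [ 0.4874 -0.2375  0.083 ] az -20.71 tilt [-0.0007  0.0004] -> dx 0.0202 dy 0.0005 dz 0.0260 roll 0.04 F [ 0.2  0.6 -1.8] w 0.198 g 117.7
blk [242.  30.] 5893 size [0.0546 0.0335] 69.3 z 0.0501 case [-0.0065  0.0572]
blk [361.  29.] 1623 size [0.0199 0.0336] 69.6 z 0.0472 case [-0.0064 -0.0003]
blk [429.  35.] 2807 size [0.021  0.0342] 69.1 z 0.0472 case [-0.0061 -0.0401]
blk [499.  34.] 2287 size [0.0156 0.0343] 69.4 z 0.0476 case [-0.006  -0.0767]
```

Request:
step_arm --commands '[{"fingers": 1,"dx": 0.004,"dy": 0,"dz": 0,"roll": 0},{"fingers": 1,"dx": 0.011,"dy": 0,"dz": 0.004,"roll": 0},{"fingers": 1,"dx": 0.017,"dy": 0,"dz": 0.01,"roll": 0},{"fingers": 1,"dx": 0.0198,"dy": 0,"dz": 0.017,"roll": 0},{"fingers": 1,"dx": 0.0198,"dy": 0,"dz": 0.022,"roll": 0},{"fingers": 1,"dx": 0.0198,"dy": 0,"dz": 0.024,"roll": 0},{"fingers": 1,"dx": 0.0198,"dy": 0,"dz": 0.024,"roll": 0}]'

```text
time: 36.65
tool_pos: [0.5058, -0.2444, 0.0589]
tcp_rot: [-3.09, 0.565, 0.001]
wrist_force: [0.4, -0.6, -0.5]
width: 0.2
grip_force: 117.7
```

Run:
```python
from h import *
shimblade('w23'); go(*fr(CASE,-.1008,.0200),.041,-20.75); blocks('w23')
```

```text
disc tool x 0.1001 y 0.0017 r 0.0157 z -0.0046 slope [0.004 0.   ] n 3801 rows 18 tilt [-0.0001  0.0001]
t 36.70 pos [ 0.506  -0.2446  0.0593] az -20.71 tilt [-0.0001  0.0001] -> dx -0.0002 dy 0.0005 dz 0.0183 roll 0.04 F [ 0.4  1.  -0.7] w 0.197 g 117.7
blk [364.  54.] 3551 size [0.0201 0.0449] 68.6 z 0.0476 case [-0.0007 -0.0003]
blk [443.  56.] 4446 size [0.0209 0.0462] 69.7 z 0.0472 case [ 0.     -0.0399]
blk [235.  57.] 9509 size [0.0545 0.0414] 69.3 z 0.0499 case [-0.0024  0.0571]
blk [522.  58.] 3574 size [0.0155 0.0413] 69.7 z 0.0476 case [-0.0024 -0.0768]
```

Request:
step_arm --commands '[{"fingers": 1,"dx": 0,"dy": -0.0008,"dz": 0.002,"roll": 0},{"fingers": 1,"dx": 0,"dy": -0.0008,"dz": 0.006,"roll": 0},{"fingers": 1,"dx": 0,"dy": -0.0008,"dz": 0.01,"roll": 0},{"fingers": 1,"dx": 0,"dy": -0.0008,"dz": 0.014,"roll": 0},{"fingers": 1,"dx": 0,"dy": -0.0008,"dz": 0.018,"roll": 0},{"fingers": 1,"dx": 0,"dy": -0.0008,"dz": 0.018,"roll": 0},{"fingers": 1,"dx": 0,"dy": -0.0008,"dz": 0.018,"roll": 0}]'

```text
time: 37.58
tool_pos: [0.5065, -0.2439, 0.0413]
tcp_rot: [3.09, -0.565, 0.0]
wrist_force: [0.4, -0.1, -1.8]
width: 0.201
grip_force: 117.7
```

```bash
cat >> h.py <<'E'
def pockets(tag,cam):
    c,p,d=snap(cam,tag); W=cloud(c,d);q=W[...,:2]-CASE[0];t=np.radians(CASE[1]);cx=q[...,0]*np.cos(t)+q[...,1]*np.sin(t);cy=-q[...,0]*np.sin(t)+q[...,1]*np.cos(t)
    for py in (.06,.02,-.02,-.06):
        k2=np.hypot(cx,cy-py)<.009; k=(np.hypot(cx,cy-py)<.02)&(abs(W[...,2]-(.0515))<.004)&(abs(cy-py)<.0095)
        print('pocket',py,'z',np.nanmedian(W[...,2][k2]).round(4) if k2.any() else None,'x range',(cx[k].min().round(4),cx[k].max().round(4)) if k.any() else None)
    for y in (.06,.02,-.02,-.06):
        r=fr(RACK,-.006,y);k=np.hypot(W[...,0]-r[0],W[...,1]-r[1])<.006
        if k.any(): print('lane',y,np.nanmedian(W[...,2][k]).round(4))
E
python3 - <<'E'
from h import *
pockets('w24','wrist'); go(*fr(CASE,-.1008,.0200),.041,-20.75)
E
```

```text
pocket 0.06 z 0.0509 x range (np.float64(-0.0167), np.float64(0.0153))
pocket 0.02 z 0.0509 x range (np.float64(-0.0157), np.float64(0.0157))
pocket -0.02 z 0.0289 x range (np.float64(0.0032), np.float64(0.0119))
pocket -0.06 z 0.0289 x range (np.float64(-0.0122), np.float64(0.0165))
lane 0.06 -0.0021
lane 0.02 -0.002
lane -0.02 -0.0019
lane -0.06 -0.0008
t 37.62 pos [ 0.5066 -0.244   0.0414] az -20.71 tilt [ 0.0003 -0.0002] -> dx -0.0005 dy 0.0012 dz 0.0004 roll 0.04 F [ 0.3 -0.2 -0.9] w 0.200 g 117.7
```

Request:
step_arm --commands '[{"fingers": 1,"dx": 0,"dy": 0,"dz": 0,"roll": 0},{"fingers": 1,"dx": -0.01,"dy": 0,"dz": 0,"roll": 0},{"fingers": 1,"dx": -0.025,"dy": 0,"dz": 0,"roll": 0},{"fingers": 1,"dx": -0.045,"dy": 0,"dz": 0,"roll": 0},{"fingers": 1,"dx": -0.065,"dy": 0,"dz": 0.0,"roll": 0},{"fingers": 1,"dx": -0.085,"dy": 0,"dz": -0.02,"roll": 0},{"fingers": 1,"dx": -0.1,"dy": 0,"dz": -0.06,"roll": 0},{"fingers": 1,"dx": -0.1,"dy": 0,"dz": -0.08,"roll": 0}]'

```text
time: 38.62
tool_pos: [0.4113, -0.2079, 0.1226]
tcp_rot: [3.09, -0.565, 0.001]
wrist_force: [1.1, -0.2, -0.6]
width: 0.196
grip_force: 117.7
```

Run:
```python
from h import *
pockets('top3','top'); go(*fr(RACK,-.075-L,.0196),.12,47.15)
```

```text
pocket 0.06 z 0.0541 x range (np.float64(-0.0175), np.float64(0.0121))
pocket 0.02 z 0.0532 x range (np.float64(-0.0177), np.float64(0.0173))
pocket -0.02 z 0.0327 x range (np.float64(-0.0158), np.float64(0.0113))
pocket -0.06 z 0.0329 x range (np.float64(-0.0163), np.float64(0.011))
lane 0.06 -0.0001
lane 0.02 0.0015
lane -0.02 -0.0001
lane -0.06 0.0013
t 38.67 pos [ 0.4134 -0.209   0.1252] az -20.72 tilt [ 0.0047 -0.0027] -> dx 0.0238 dy -0.0047 dz 0.0053 roll -67.87 F [ 0.6 -0.   0.3] w 0.204 g 117.8
```

Shim C has gone from its lane — it was knocked aside. Look for it.

Run:
```python
from h import *
c,p,d=load('top3'); cv2.imwrite('pics/t3.png',cv2.resize(p[130:270,225:415],None,fx=4,fy=4,interpolation=cv2.INTER_CUBIC))
```

```text
(no output)
```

View pics/t3.png

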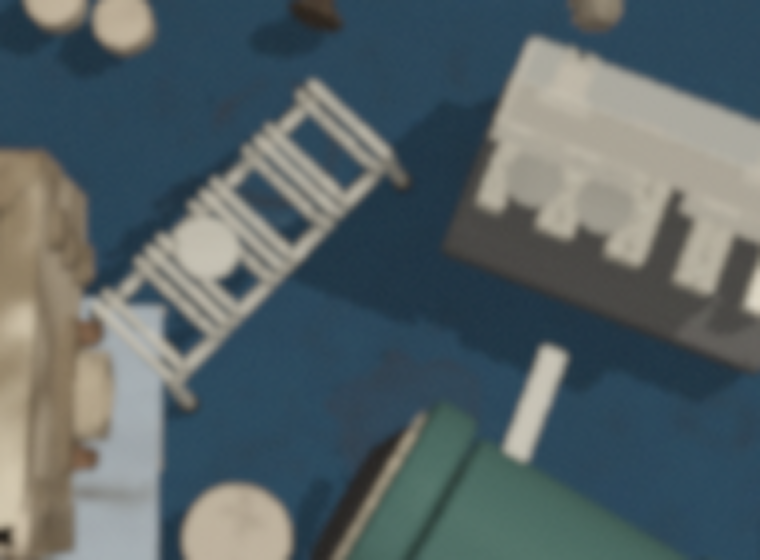

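Shim C still on the rack, shifted: crop (207,248). Measure its pose.

Run:
```python
from h import *
for t in('top3','top2'):
    c,p,d=load(t);W=cloud(c,d)
    q=W[...,:2]-RACK[0];a=np.radians(RACK[1]);rx=q[...,0]*np.cos(a)+q[...,1]*np.sin(a);ry=-q[...,0]*np.sin(a)+q[...,1]*np.cos(a)
    print(t,inv(RACK,ray(c,276.75,192,.084)).round(4))
    k=(W[...,2]>.081)&(abs(rx)<.035)&(abs(ry-.02)<.02)
    k=cv2.morphologyEx(k.astype(np.uint8),cv2.MORPH_OPEN,np.ones((5,5),np.uint8))>0
    if k.any():
        P=np.c_[rx[k],ry[k],W[...,2][k]];A=np.c_[P[:,:2],np.ones(len(P))]
        print(len(P),'mean',P.mean(0).round(4),'range',P.min(0).round(4),P.max(0).round(4),'slope',np.linalg.lstsq(A,P[:,2],rcond=None)[0].round(3))
```

```text
top3 [0.007  0.0183]
108 mean [0.0088 0.0189 0.0847] range [-0.0024  0.002   0.081 ] [0.0206 0.0325 0.09  ] slope [-0.051 -0.008  0.085]
top2 [0.007  0.0183]
99 mean [-0.0051  0.0188  0.0843] range [-0.0196  0.0065  0.0812] [0.0083 0.0312 0.0891] slope [0.013 0.047 0.083]
```

Shim C lies flat in lane 1, now ~9 mm aft of the middle; pick it there.

Request:
step_arm --commands '[{"fingers": 1,"dx": 0.003,"dy": 0,"dz": 0,"roll": -9},{"fingers": 1,"dx": 0.006,"dy": -0.001,"dz": 0,"roll": -18},{"fingers": 1,"dx": 0.01,"dy": -0.002,"dz": 0,"roll": -27},{"fingers": 1,"dx": 0.014,"dy": -0.003,"dz": 0,"roll": -36},{"fingers": 1,"dx": 0.018,"dy": -0.004,"dz": 0,"roll": -45},{"fingers": 1,"dx": 0.022,"dy": -0.005,"dz": 0,"roll": -54},{"fingers": 1,"dx": 0.024,"dy": -0.005,"dz": 0,"roll": -62},{"fingers": 1,"dx": 0.024,"dy": -0.005,"dz": 0,"roll": -67.9}]'

```text
time: 39.67
tool_pos: [0.436, -0.2118, 0.1203]
tcp_rot: [-2.876, -1.262, 0.001]
wrist_force: [-0.9, 0.9, -1.8]
width: 0.198
grip_force: 117.7
```

Request:
step_arm --commands '[{"fingers": 1,"dx": 0,"dy": 0,"dz": 0,"roll": 0},{"fingers": 1,"dx": 0,"dy": 0,"dz": 0,"roll": 0},{"fingers": 1,"dx": 0,"dy": 0,"dz": 0,"roll": 0}]'

```text
time: 40.05
tool_pos: [0.4368, -0.2122, 0.1211]
tcp_rot: [-2.879, -1.256, 0.0]
wrist_force: [0.1, -0.0, -1.9]
width: 0.202
grip_force: 117.7
```

Run:
```python
from h import *
go(*fr(RACK,-.035-L,.0196),.0705,47.15)
```

```text
t 40.05 pos [ 0.4368 -0.2122  0.1211] az 47.13 tilt [-0.0002  0.0001] -> dx 0.0398 dy 0.0010 dz 0.0506 roll -0.02 F [ 0.1 -0.  -1.9] w 0.202 g 117.7
```

Request:
step_arm --commands '[{"fingers": 1,"dx": 0,"dy": 0.001,"dz": 0.025,"roll": 0},{"fingers": 1,"dx": 0,"dy": 0.001,"dz": 0.0505,"roll": 0},{"fingers": 1,"dx": 0.01,"dy": 0.001,"dz": 0.0505,"roll": 0},{"fingers": 1,"dx": 0.025,"dy": 0.001,"dz": 0.0505,"roll": 0},{"fingers": 1,"dx": 0.04,"dy": 0.001,"dz": 0.0505,"roll": 0},{"fingers": 1,"dx": 0.05,"dy": 0.001,"dz": 0.0505,"roll": 0},{"fingers": 1,"dx": 0.054,"dy": 0.001,"dz": 0.0505,"roll": 0},{"fingers": 1,"dx": 0.054,"dy": 0.001,"dz": 0.0505,"roll": 0}]'

```text
time: 41.05
tool_pos: [0.4747, -0.1731, 0.0709]
tcp_rot: [2.878, 1.259, -0.0]
wrist_force: [-1.9, 0.2, -0.6]
width: 0.201
grip_force: 117.8
```

Run:
```python
from h import *
posts('w25'); go(*fr(RACK,.021-L,.0196),.0705,47.15)
c,p,d=load('w25');W=cloud(c,d);s=read_state();M=R.from_rotvec(s['tcp_rot']).as_matrix();Q=(W-s['tool_pos'])@M
k=(W[...,2]>.079)&(W[...,2]<.0855)&(abs(Q[...,1])<.006)&(Q[...,0]>.1);print('disc front edge x',np.sort(Q[...,0][k])[:5].round(4),k.sum())
```

```text
post 171 tool x 0.1103 y -0.0590 ymin/max -0.06 -0.0577
post 342 tool x 0.1103 y -0.0204 ymin/max -0.0228 -0.0179
post 339 tool x 0.1102 y 0.0193 ymin/max 0.0169 0.0217
post 264 tool x 0.1100 y 0.0585 ymin/max 0.0563 0.06
post 154 tool x 0.1066 y -0.0519 ymin/max -0.0544 -0.0498
post 148 tool x 0.1066 y -0.0282 ymin/max -0.0308 -0.0261
post 141 tool x 0.1066 y -0.0124 ymin/max -0.0146 -0.0104
post 147 tool x 0.1065 y 0.0112 ymin/max 0.0091 0.0135
post 149 tool x 0.1065 y 0.0270 ymin/max 0.0249 0.0295
post 157 tool x 0.1065 y 0.0507 ymin/max 0.0485 0.0531
blade yfit [-0.0002 -0.0005] z [-0.0002 -0.001 ]
t 41.10 pos [ 0.4744 -0.1733  0.0708] az 47.21 tilt [-0.0002 -0.0001] -> dx 0.0417 dy -0.0001 dz 0.0003 roll 0.06 F [-0.7  0.3  0.2] w 0.200 g 117.8
disc front edge x [] 0
```

Request:
step_arm --commands '[{"fingers": 1,"dx": 0.014,"dy": 0,"dz": 0,"roll": 0},{"fingers": 1,"dx": 0.03,"dy": 0,"dz": 0,"roll": 0},{"fingers": 1,"dx": 0.041,"dy": 0,"dz": 0,"roll": 0},{"fingers": 1,"dx": 0.041,"dy": 0,"dz": -0.002,"roll": 0},{"fingers": 1,"dx": 0.041,"dy": 0,"dz": -0.006,"roll": 0},{"fingers": 1,"dx": 0.041,"dy": 0,"dz": -0.0085,"roll": 0},{"fingers": 1,"dx": 0.041,"dy": 0,"dz": -0.011,"roll": 0},{"fingers": 1,"dx": 0.041,"dy": 0,"dz": -0.011,"roll": 0}]'

```text
time: 42.1
tool_pos: [0.5024, -0.1436, 0.0821]
tcp_rot: [2.879, 1.257, 0.001]
wrist_force: [0.5, 0.5, -1.9]
width: 0.196
grip_force: 117.8
```

Run:
```python
from h import *
shimblade('w26'); go(*fr(RACK,.021-L,.0196),.103,47.15)
```

```text
disc tool x 0.0980 y 0.0010 r 0.0161 z -0.0051 slope [-0.    -0.002] n 4589 rows 12 tilt [ 0.0003 -0.0001]
t 42.15 pos [ 0.5024 -0.1435  0.082 ] az 47.17 tilt [ 0.0003 -0.0001] -> dx 0.0009 dy -0.0003 dz -0.0210 roll 0.02 F [ 0.1  0.9 -1.6] w 0.198 g 117.8
```

Request:
step_arm --commands '[{"fingers": 1,"dx": 0,"dy": 0,"dz": -0.004,"roll": 0},{"fingers": 1,"dx": 0,"dy": 0,"dz": -0.01,"roll": 0},{"fingers": 1,"dx": 0,"dy": 0,"dz": -0.018,"roll": 0},{"fingers": 1,"dx": -0.004,"dy": 0,"dz": -0.026,"roll": 0},{"fingers": 1,"dx": -0.011,"dy": 0,"dz": -0.031,"roll": 0},{"fingers": 1,"dx": -0.021,"dy": 0,"dz": -0.031,"roll": 0},{"fingers": 1,"dx": -0.033,"dy": 0,"dz": -0.031,"roll": 0},{"fingers": 1,"dx": -0.045,"dy": 0,"dz": -0.031,"roll": 0}]'

```text
time: 43.15
tool_pos: [0.4707, -0.1769, 0.1124]
tcp_rot: [-2.879, -1.257, 0.001]
wrist_force: [0.7, -0.1, -0.9]
width: 0.201
grip_force: 117.8
```

Request:
step_arm --commands '[{"fingers": 1,"dx": -0.012,"dy": 0,"dz": 0,"roll": 0},{"fingers": 1,"dx": -0.024,"dy": 0,"dz": 0,"roll": 0},{"fingers": 1,"dx": -0.036,"dy": 0,"dz": 0,"roll": 0},{"fingers": 1,"dx": -0.046,"dy": 0,"dz": 0,"roll": 0},{"fingers": 1,"dx": -0.052,"dy": 0,"dz": 0,"roll": 0},{"fingers": 1,"dx": -0.055,"dy": 0,"dz": 0,"roll": 0},{"fingers": 1,"dx": -0.055,"dy": 0,"dz": 0,"roll": 0}]'

```text
time: 44.02
tool_pos: [0.4345, -0.2167, 0.1128]
tcp_rot: [2.879, 1.257, 0.0]
wrist_force: [0.2, -0.1, -0.6]
width: 0.207
grip_force: 117.8
```

Run:
```python
from h import *
shimblade('w27'); go(*fr(CASE,-.08-.098,-.0195),.113,-20.75)
```

```text
disc tool x 0.0976 y 0.0007 r 0.0159 z -0.0049 slope [0.001 0.002] n 4427 rows 12 tilt [0.0002 0.0001]
t 44.08 pos [ 0.4346 -0.2166  0.1128] az 47.19 tilt [0.0002 0.0001] -> dx -0.0380 dy 0.0147 dz -0.0002 roll 67.94 F [-1.  -1.1 -1.9] w 0.203 g 117.8
```

Request:
step_arm --commands '[{"fingers": 1,"dx": -0.003,"dy": 0.001,"dz": 0,"roll": 2},{"fingers": 1,"dx": -0.009,"dy": 0.003,"dz": 0,"roll": 6},{"fingers": 1,"dx": -0.016,"dy": 0.006,"dz": 0,"roll": 11},{"fingers": 1,"dx": -0.023,"dy": 0.009,"dz": 0,"roll": 17},{"fingers": 1,"dx": -0.03,"dy": 0.012,"dz": 0,"roll": 23},{"fingers": 1,"dx": -0.035,"dy": 0.014,"dz": 0,"roll": 29},{"fingers": 1,"dx": -0.038,"dy": 0.0147,"dz": 0,"roll": 35},{"fingers": 1,"dx": -0.038,"dy": 0.0147,"dz": 0,"roll": 41}]'

```text
time: 45.08
tool_pos: [0.4194, -0.2547, 0.1128]
tcp_rot: [3.137, 0.162, -0.0]
wrist_force: [-0.6, -0.3, -1.5]
width: 0.199
grip_force: 117.8
```

Request:
step_arm --commands '[{"fingers": 1,"dx": 0,"dy": 0,"dz": 0,"roll": 6},{"fingers": 1,"dx": 0,"dy": 0,"dz": 0,"roll": 12},{"fingers": 1,"dx": 0,"dy": 0,"dz": 0,"roll": 18},{"fingers": 1,"dx": 0,"dy": 0,"dz": 0,"roll": 23},{"fingers": 1,"dx": 0,"dy": 0,"dz": 0,"roll": 26},{"fingers": 1,"dx": 0,"dy": 0,"dz": 0,"roll": 26.9},{"fingers": 1,"dx": 0,"dy": 0,"dz": 0,"roll": 26.9},{"fingers": 1,"dx": 0,"dy": 0,"dz": 0,"roll": 26.9}]'

```text
time: 46.08
tool_pos: [0.4194, -0.2545, 0.1128]
tcp_rot: [3.091, -0.564, -0.0]
wrist_force: [0.3, -0.9, -1.7]
width: 0.202
grip_force: 117.8
```

Request:
step_arm --commands '[{"fingers": 1,"dx": 0.003,"dy": 0,"dz": 0,"roll": 0},{"fingers": 1,"dx": 0.01,"dy": 0,"dz": 0,"roll": 0},{"fingers": 1,"dx": 0.02,"dy": 0,"dz": 0.005,"roll": 0},{"fingers": 1,"dx": 0.032,"dy": 0,"dz": 0.012,"roll": 0},{"fingers": 1,"dx": 0.045,"dy": 0,"dz": 0.02,"roll": 0},{"fingers": 1,"dx": 0.055,"dy": 0,"dz": 0.027,"roll": 0},{"fingers": 1,"dx": 0.06,"dy": 0,"dz": 0.03,"roll": 0},{"fingers": 1,"dx": 0.06,"dy": 0,"dz": 0.03,"roll": 0}]'

```text
time: 47.08
tool_pos: [0.4755, -0.2757, 0.0823]
tcp_rot: [-3.09, 0.564, 0.001]
wrist_force: [0.7, -0.4, -1.0]
width: 0.198
grip_force: 117.8
```

Run:
```python
from h import *
shimblade('w28'); go(*fr(CASE,-.098,-.0195),.059,-20.75); blocks('w28')
```

```text
disc tool x 0.0986 y 0.0024 r 0.0161 z -0.0046 slope [0.001 0.003] n 4149 rows 13 tilt [-0.0006  0.0003]
t 47.12 pos [ 0.4754 -0.2757  0.0826] az -20.71 tilt [-0.0006  0.0003] -> dx 0.0203 dy 0.0000 dz 0.0235 roll 0.04 F [ 0.1  0.6 -1.1] w 0.200 g 117.8
blk [205.  33.] 11572 size [0.0945 0.0358] 69.3 z 0.0502 case [-0.0053  0.0372]
blk [361.  29.] 1743 size [0.02   0.0356] 69.8 z 0.0471 case [-0.0053 -0.0403]
blk [424.  36.] 2217 size [0.0147 0.0357] 69.6 z 0.0477 case [-0.0053 -0.0769]
```

Request:
step_arm --commands '[{"fingers": 1,"dx": 0.004,"dy": -0.0005,"dz": 0,"roll": 0},{"fingers": 1,"dx": 0.011,"dy": -0.001,"dz": 0.004,"roll": 0},{"fingers": 1,"dx": 0.017,"dy": -0.0014,"dz": 0.01,"roll": 0},{"fingers": 1,"dx": 0.0197,"dy": -0.0014,"dz": 0.017,"roll": 0},{"fingers": 1,"dx": 0.0197,"dy": -0.0014,"dz": 0.022,"roll": 0},{"fingers": 1,"dx": 0.0197,"dy": -0.0014,"dz": 0.0235,"roll": 0},{"fingers": 1,"dx": 0.0197,"dy": -0.0014,"dz": 0.0235,"roll": 0}]'

```text
time: 48.0
tool_pos: [0.4941, -0.2813, 0.059]
tcp_rot: [-3.09, 0.565, 0.001]
wrist_force: [0.5, 0.1, -0.9]
width: 0.201
grip_force: 117.8
```

Run:
```python
from h import *
shimblade('w29'); go(*fr(CASE,-.098,-.0180),.041,-20.75); blocks('w29')
```

```text
disc tool x 0.0982 y 0.0024 r 0.0157 z -0.0046 slope [-0.    -0.001] n 3535 rows 21 tilt [-0.  0.]
t 48.05 pos [ 0.4943 -0.2814  0.0593] az -20.72 tilt [-0.  0.] -> dx 0.0005 dy -0.0001 dz 0.0183 roll 0.03 F [ 1.  -0.5 -1.1] w 0.198 g 117.8
blk [198.  60.] 16982 size [0.0947 0.0458] 69.4 z 0.0501 case [0.     0.0372]
blk [366.  69.] 2916 size [0.0202 0.0391] 69.3 z 0.0473 case [-0.0032 -0.0401]
blk [440.  65.] 3027 size [0.015  0.0395] 69.8 z 0.0476 case [-0.003  -0.0769]
```

Aligned (disc ≈0.5 mm from pocket centre). Lower, check, withdraw.

Request:
step_arm --commands '[{"fingers": 1,"dx": 0,"dy": 0,"dz": 0.002,"roll": 0},{"fingers": 1,"dx": 0,"dy": 0,"dz": 0.006,"roll": 0},{"fingers": 1,"dx": 0,"dy": 0,"dz": 0.01,"roll": 0},{"fingers": 1,"dx": 0,"dy": 0,"dz": 0.014,"roll": 0},{"fingers": 1,"dx": 0,"dy": 0,"dz": 0.018,"roll": 0},{"fingers": 1,"dx": 0,"dy": 0,"dz": 0.018,"roll": 0},{"fingers": 1,"dx": 0,"dy": 0,"dz": 0.018,"roll": 0}]'

```text
time: 48.92
tool_pos: [0.4945, -0.2815, 0.0413]
tcp_rot: [3.09, -0.565, 0.0]
wrist_force: [-0.2, 0.1, -1.0]
width: 0.2
grip_force: 117.8
```

Run:
```python
from h import *
pockets('w30','wrist'); go(*fr(CASE,-.098,-.0180),.041,-20.75)
```

```text
pocket 0.06 z 0.0509 x range (np.float64(-0.017), np.float64(0.0176))
pocket 0.02 z 0.051 x range (np.float64(-0.0156), np.float64(0.0165))
pocket -0.02 z 0.0509 x range (np.float64(-0.0159), np.float64(0.0156))
pocket -0.06 z 0.029 x range (np.float64(-0.0071), np.float64(0.0144))
lane 0.06 -0.002
lane 0.02 -0.002
lane -0.02 -0.002
lane -0.06 -0.0007
t 48.98 pos [ 0.4946 -0.2815  0.0414] az -20.71 tilt [ 0.0003 -0.0002] -> dx 0.0002 dy -0.0001 dz 0.0004 roll 0.04 F [-0.6  0.2 -0.8] w 0.200 g 117.8
```

Request:
step_arm --commands '[{"fingers": 1,"dx": 0,"dy": 0,"dz": 0,"roll": 0},{"fingers": 1,"dx": -0.01,"dy": 0,"dz": 0,"roll": 0},{"fingers": 1,"dx": -0.025,"dy": 0,"dz": 0,"roll": 0},{"fingers": 1,"dx": -0.045,"dy": 0,"dz": 0,"roll": 0},{"fingers": 1,"dx": -0.065,"dy": 0,"dz": 0.0,"roll": 0},{"fingers": 1,"dx": -0.08,"dy": 0,"dz": -0.01,"roll": 0},{"fingers": 1,"dx": -0.09,"dy": 0,"dz": -0.03,"roll": 0},{"fingers": 1,"dx": -0.09,"dy": 0,"dz": -0.03,"roll": -8}]'

```text
time: 49.98
tool_pos: [0.4094, -0.2494, 0.0725]
tcp_rot: [3.122, -0.343, 0.003]
wrist_force: [0.2, 0.5, -1.3]
width: 0.203
grip_force: 117.7
```

Request:
step_arm --commands '[{"fingers": 1,"dx": 0,"dy": 0,"dz": 0,"roll": -10},{"fingers": 1,"dx": 0,"dy": 0,"dz": 0,"roll": -20},{"fingers": 1,"dx": 0,"dy": 0,"dz": 0,"roll": -30},{"fingers": 1,"dx": 0,"dy": 0,"dz": 0.02,"roll": -32.7},{"fingers": 1,"dx": 0,"dy": 0,"dz": 0.04,"roll": -32.7},{"fingers": 1,"dx": 0,"dy": 0,"dz": 0.055,"roll": -32.7},{"fingers": 1,"dx": 0,"dy": 0,"dz": 0.055,"roll": -32.7},{"fingers": 1,"dx": 0,"dy": 0,"dz": 0.055,"roll": -32.7}]'

```text
time: 50.98
tool_pos: [0.4104, -0.2498, 0.0167]
tcp_rot: [3.093, 0.545, 0.001]
wrist_force: [0.4, -0.1, -0.9]
width: 0.198
grip_force: 117.8
```

Run:
```python
from h import *
pockets('top4','top');go(.41,-.249,.006,20)
```

```text
pocket 0.06 z 0.054 x range (np.float64(-0.0176), np.float64(0.0124))
pocket 0.02 z 0.0541 x range (np.float64(-0.0158), np.float64(0.0169))
pocket -0.02 z 0.0535 x range (np.float64(-0.0167), np.float64(0.0152))
pocket -0.06 z 0.0327 x range (np.float64(-0.0166), np.float64(0.0089))
lane 0.06 -0.0002
lane 0.02 -0.0005
lane -0.02 -0.0007
lane -0.06 0.0005
t 51.02 pos [ 0.4108 -0.25    0.017 ] az 19.99 tilt [ 0.0012 -0.0008] -> dx -0.0004 dy -0.0012 dz 0.0110 roll -0.01 F [-0.3 -0.6 -1. ] w 0.198 g 117.8
```

Request:
step_arm --commands '[{"fingers": 1,"dx": 0,"dy": 0,"dz": 0.006,"roll": 0},{"fingers": 1,"dx": 0,"dy": 0,"dz": 0.0115,"roll": 0},{"fingers": 1,"dx": 0,"dy": 0,"dz": 0.0115,"roll": 0},{"fingers": 0.5,"dx": 0,"dy": 0,"dz": 0.0115,"roll": 0},{"fingers": 0,"dx": 0,"dy": 0,"dz": 0.0115,"roll": 0},{"fingers": 0,"dx": 0,"dy": 0,"dz": 0.0115,"roll": 0},{"fingers": 0,"dx": 0,"dy": 0,"dz": 0.0115,"roll": 0}]' --squeeze 30

```text
time: 51.9
tool_pos: [0.4102, -0.2496, 0.0047]
tcp_rot: [-3.094, -0.545, 0.0]
wrist_force: [-0.4, -0.2, -0.3]
width: 0.504
grip_force: 0.0
```

Request:
step_arm --commands '[{"fingers": 0,"dx": 0,"dy": 0,"dz": -0.02,"roll": 0},{"fingers": 0,"dx": 0,"dy": 0,"dz": -0.06,"roll": 0},{"fingers": 0.5,"dx": 0,"dy": 0,"dz": -0.11,"roll": 0},{"fingers": 1,"dx": 0,"dy": 0,"dz": -0.17,"roll": 0},{"fingers": 1,"dx": 0,"dy": 0,"dz": -0.23,"roll": 0},{"fingers": 1,"dx": 0,"dy": 0,"dz": -0.25,"roll": 0},{"fingers": 1,"dx": 0,"dy": 0,"dz": -0.25,"roll": 0}]'

```text
time: 52.78
tool_pos: [0.4114, -0.2504, 0.2572]
tcp_rot: [3.09, 0.545, 0.006]
wrist_force: [-0.3, -0.4, -0.4]
width: 0.003
grip_force: 0.0
```

Run:
```python
from h import *
c,p,d=snap('wrist','w31')
rects('w31',{'handle':(.32,.47,-.31,-.2,.014,.03),'blade':(.46,.54,-.25,-.19,.004,.014)})
print(fr(CASE,.075,0)); go(*fr(CASE,.075,0),.25,-20.75)
t=load('top4');W=cloud(t[0],t[2])
q=W[...,:2]-CASE[0];a=np.radians(CASE[1]);cx=q[...,0]*np.cos(a)+q[...,1]*np.sin(a);cy=-q[...,0]*np.sin(a)+q[...,1]*np.cos(a)
for x0 in (.03,.04,.05,.06,.07,.08,.1,.12): 
    k=(cx>x0)&(cx<x0+.01)&(abs(cy)<.06); print(x0,np.nanmax(W[...,2][k]).round(3),end=' ')
```

```text
w31 handle 1082 c [ 0.3942 -0.2559] size [0.1001 0.019 ] ang 20.27 z 0.0205
w31 blade 471 c [ 0.4869 -0.2219] size [0.0614 0.0114] ang 20.16 z 0.0061
[ 0.66298514 -0.32591183]
t 52.83 pos [ 0.4104 -0.2496  0.255 ] az 19.99 tilt [ 0.0009 -0.0006] -> dx 0.2113 dy 0.1580 dz 0.0052 roll 40.74 F [-0.3  0.5 -0.8] w 0.003 g 0.0
0.03 0.133 0.04 0.113 0.05 0.095 0.06 0.074 0.07 0.058 0.08 0.005 0.1 0.061 0.12 0.075
```

Knife lies flat. Now go behind the open cover with closed fingers.

Request:
step_arm --commands '[{"fingers": 1,"dx": 0.04,"dy": 0.03,"dz": 0,"roll": 7},{"fingers": 1,"dx": 0.08,"dy": 0.06,"dz": 0,"roll": 14},{"fingers": 1,"dx": 0.12,"dy": 0.09,"dz": 0,"roll": 21},{"fingers": 1,"dx": 0.16,"dy": 0.12,"dz": 0,"roll": 28},{"fingers": 1,"dx": 0.195,"dy": 0.146,"dz": 0,"roll": 35},{"fingers": 1,"dx": 0.211,"dy": 0.158,"dz": 0,"roll": 40.7},{"fingers": 1,"dx": 0.211,"dy": 0.158,"dz": 0,"roll": 40.7},{"fingers": 1,"dx": 0.211,"dy": 0.158,"dz": 0,"roll": 40.7}]'

```text
time: 53.82
tool_pos: [0.6611, -0.3254, 0.2524]
tcp_rot: [-3.09, 0.562, 0.006]
wrist_force: [0.2, -0.1, -1.5]
width: 0.002
grip_force: 0.0
```

Run:
```python
from h import *
go(*fr(CASE,.075,0),.11,-20.75)
```

```text
t 53.83 pos [ 0.6611 -0.3254  0.2524] az -20.63 tilt [-0.0036  0.0018] -> dx 0.0025 dy -0.0001 dz 0.1424 roll 0.12 F [ 0.2 -0.1 -1.5] w 0.002 g 0.0
```

Request:
step_arm --commands '[{"fingers": 1,"dx": 0.0025,"dy": 0,"dz": 0.03,"roll": 0},{"fingers": 1,"dx": 0.0025,"dy": 0,"dz": 0.07,"roll": 0},{"fingers": 1,"dx": 0.0025,"dy": 0,"dz": 0.11,"roll": 0},{"fingers": 1,"dx": 0.0025,"dy": 0,"dz": 0.135,"roll": 0},{"fingers": 1,"dx": 0.0025,"dy": 0,"dz": 0.142,"roll": 0},{"fingers": 1,"dx": 0.0025,"dy": 0,"dz": 0.142,"roll": 0},{"fingers": 1,"dx": 0.0025,"dy": 0,"dz": 0.142,"roll": 0}]'

```text
time: 54.7
tool_pos: [0.6658, -0.3274, 0.115]
tcp_rot: [3.089, -0.564, 0.005]
wrist_force: [-0.5, -1.0, 0.2]
width: 0.003
grip_force: 0.0
```

Run:
```python
from h import *
go(*fr(CASE,.036,0),.108,-20.75)
```

```text
t 54.70 pos [ 0.6658 -0.3274  0.115 ] az -20.71 tilt [ 0.0028 -0.0015] -> dx -0.0422 dy -0.0005 dz 0.0069 roll 0.04 F [-0.5 -1.   0.2] w 0.003 g 0.0
```

Request:
step_arm --commands '[{"fingers": 1,"dx": -0.024,"dy": 0,"dz": 0,"roll": 0},{"fingers": 1,"dx": -0.039,"dy": 0,"dz": 0.002,"roll": 0},{"fingers": 1,"dx": -0.047,"dy": 0,"dz": 0.005,"roll": 0},{"fingers": 1,"dx": -0.054,"dy": 0,"dz": 0.007,"roll": 0},{"fingers": 1,"dx": -0.061,"dy": 0,"dz": 0.011,"roll": 0},{"fingers": 1,"dx": -0.067,"dy": 0,"dz": 0.015,"roll": 0},{"fingers": 1,"dx": -0.073,"dy": 0,"dz": 0.02,"roll": 0},{"fingers": 1,"dx": -0.078,"dy": 0,"dz": 0.026,"roll": 0}]'

```text
time: 55.7
tool_pos: [0.5915, -0.299, 0.0862]
tcp_rot: [-3.09, 0.565, 0.001]
wrist_force: [0.3, 0.1, 0.0]
width: -0.003
grip_force: 0.2
```

```bash
cat >> h.py <<'E'
def cover(tag,cam='top'):
    c,p,d=snap(cam,tag);W=cloud(c,d)
    q=W[...,:2]-CASE[0];a=np.radians(CASE[1]);cx=q[...,0]*np.cos(a)+q[...,1]*np.sin(a);cy=-q[...,0]*np.sin(a)+q[...,1]*np.cos(a)
    for x0 in np.arange(-.05,.09,.01):
        k=(cx>x0)&(cx<x0+.01)&(abs(cy)<.085)&(abs(cy)>.055)
        if k.any(): print(round(x0,2),np.nanpercentile(W[...,2][k],90).round(3),end='; ')
E
python3 - <<'E'
from h import *
go(*fr(CASE,-.012,0),.072,-20.75); cover('top5')
E
```

```text
t 55.70 pos [ 0.5915 -0.299   0.0862] az -20.71 tilt [-0.0004  0.0002] -> dx -0.0106 dy -0.0002 dz 0.0142 roll 0.04 F [0.3 0.1 0. ] w -0.003 g 0.2
-0.05 0.477; -0.04 0.471; -0.03 0.468; -0.02 0.471; -0.01 0.475; 0.0 0.475; 0.01 0.472; 0.02 0.465; 0.03 0.446; 0.04 0.071; 0.05 0.067; 0.07 0.002; 0.08 0.044; 0.09 0.058;
```

Request:
step_arm --commands '[{"fingers": 1,"dx": -0.005,"dy": 0,"dz": 0.006,"roll": 0},{"fingers": 1,"dx": -0.009,"dy": 0,"dz": 0.012,"roll": 0},{"fingers": 1,"dx": -0.012,"dy": 0,"dz": 0.017,"roll": 0},{"fingers": 1,"dx": -0.014,"dy": 0,"dz": 0.021,"roll": 0},{"fingers": 1,"dx": -0.014,"dy": 0,"dz": 0.023,"roll": 0},{"fingers": 1,"dx": -0.014,"dy": 0,"dz": 0.024,"roll": 0},{"fingers": 1,"dx": -0.014,"dy": 0,"dz": 0.024,"roll": 0}]'

```text
time: 56.62
tool_pos: [0.5785, -0.2942, 0.065]
tcp_rot: [-3.09, 0.565, 0.002]
wrist_force: [-5.8, 3.9, 12.4]
width: -0.002
grip_force: 6.0
```

Run:
```python
from h import *
go(*fr(CASE,-.035,0),.061,-20.75)
```

```text
t 56.62 pos [ 0.5785 -0.2942  0.065 ] az -20.71 tilt [-0.0009  0.0003] -> dx -0.0197 dy -0.0003 dz 0.0040 roll 0.04 F [-5.8  3.9 12.4] w -0.002 g 6.0
```

Contact at z=65 mm with 12 N: the shut height. Lift away and verify everything.

Request:
step_arm --commands '[{"fingers": 1,"dx": 0,"dy": 0,"dz": -0.03,"roll": 0},{"fingers": 1,"dx": 0,"dy": 0,"dz": -0.09,"roll": 0},{"fingers": 1,"dx": -0.03,"dy": 0,"dz": -0.15,"roll": 0},{"fingers": 1,"dx": -0.08,"dy": -0.03,"dz": -0.2,"roll": 0},{"fingers": 1,"dx": -0.13,"dy": -0.05,"dz": -0.24,"roll": 0},{"fingers": 1,"dx": -0.15,"dy": -0.06,"dz": -0.26,"roll": 0},{"fingers": 1,"dx": -0.15,"dy": -0.06,"dz": -0.26,"roll": 0},{"fingers": 1,"dx": -0.15,"dy": -0.06,"dz": -0.26,"roll": 0}]'

```text
time: 57.62
tool_pos: [0.4599, -0.1853, 0.3225]
tcp_rot: [3.09, -0.564, 0.001]
wrist_force: [-0.2, 0.7, -0.9]
width: 0.002
grip_force: 0.0
```

Run:
```python
from h import *
cover('w32','wrist'); rects('w32',{'cover':(.5,.68,-.42,-.18,.058,.075),'handle':(.32,.47,-.31,-.2,.014,.03),'blade':(.46,.54,-.25,-.19,.004,.014),'tin':(.38,.47,-.13,-.05,.03,.045),'feeler':(.33,.46,-.41,-.36,.006,.02)})
c,p,d=load('w32'); W=cloud(c,d)
q=W[...,:2]-CASE[0];a=np.radians(CASE[1]);cx=q[...,0]*np.cos(a)+q[...,1]*np.sin(a);cy=-q[...,0]*np.sin(a)+q[...,1]*np.cos(a)
k=(abs(cx)<.035)&(abs(cy)<.08)&(W[...,2]>.05);A=np.c_[cx[k],cy[k],np.ones(k.sum())];print('\nplane',np.linalg.lstsq(A,W[...,2][k],rcond=None)[0].round(4))
cv2.imwrite('pics/w32.png',p)
snap('top','top6')
```

```text
-0.05 0.064; -0.04 0.065; -0.03 0.065; -0.02 0.065; -0.01 0.065; 0.0 0.065; 0.01 0.065; 0.02 0.066; 0.03 0.066; w32 cover 10982 c [ 0.5872 -0.2975] size [0.1782 0.0811] ang 69.20 z 0.0638
w32 handle 792 c [ 0.3941 -0.2569] size [0.1  0.02] ang 20.33 z 0.0205
w32 blade 312 c [ 0.4872 -0.2225] size [0.0609 0.012 ] ang 20.30 z 0.006
w32 tin 1032 c [ 0.4207 -0.0875] size [0.0561 0.0552] ang 68.59 z 0.0357
w32 feeler 628 c [ 0.3948 -0.3882] size [0.0166 0.0944] ang 85.97 z 0.0077

plane [0.0042 0.0006 0.0638]
```

View pics/w32.png

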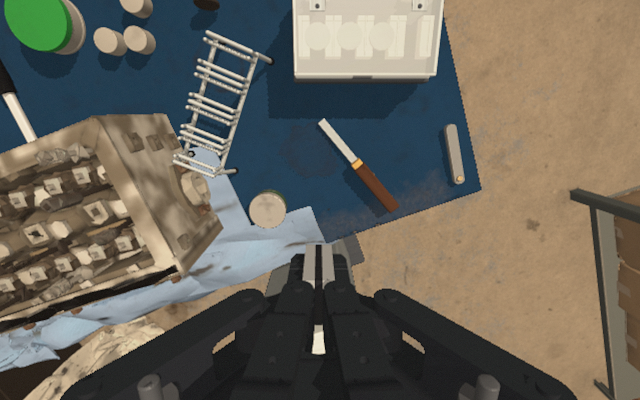

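The cover is shut and level. Three discs show through it in the pockets at (318,38), (350,38) and (382,38), the rack is empty, and the knife lies flat and clear around (360,165). Tin and feeler have not moved.

```bash
python3 -c "from h import *; print(finish_job())"
```

```text
the job is handed in; nothing more can be done
None
```

The job is handed in: all three shims present lie in pockets 0–2, the cover is shut, the knife lies flat on the bench clear of case and rack, and the tin and feeler are where they started (the tappets were not re-measured); the hand-in returned no verdict.

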